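# Prise the snap ring off a turntable hub with a hook pick

## Robot

A 6-joint arm with a two-finger parallel gripper is mounted at the origin on a cart in front of the work surface, level with it; the furniture and walls round the work are solid. World frame = base frame: x ahead of the robot, y to its left, z up, the work surface at z = 0. Lengths are in mm, angles in rad, forces in N, time in s.
With the tool pointing down it reaches from about 275 to 750 mm from the base axis. Payload 10.2 kg.
Tool frame: the origin (TCP) lies at the very end of the fingers, on their centre line; the grasp point (between the pads) lies 19 mm behind it; x points along the fingers, y is the direction in which the jaws open and shut, and the axes are right-handed (so a half turn about x gives the same grasp; the last joint's range is limited). The gripper opens to 85 mm and grips with 20 to 120 N. Pads are 22 mm wide; open, the fingers measure 114 mm over their backs; the gripper's body (76 mm by 85 mm) begins 54 mm behind the grasp point. The pads swing forward as they close: fully open they stand 13 mm farther back than shut.
Start: joints at [0.968, 0.313, 1.498, -0, 1.331, -0.223], TCP at [194.649, 487.589, 231.294] pointing down, gripper open.
Joint ranges: [-2.94, 2.94], [-0.97, 2.17], [0.19, 2.56], [-1.23, 4.37], [0.02, 3.11], [-2.88, 2.88]. Speed limits (rad/s): [2.39, 2.39, 3.01, 3.14, 3.14, 3.14].

## Interface

Orientations are given as a unit quaternion [w, x, y, z].
In Python, from rig import ctrl, viewer, finish_job gives the robot as it stands.
- The arm moves only by the tool carry_out, never from a script. Its argument "targets" is a list of rows, each an object of numbers: "x", "y", "z": the shift along the world's x, y, z in m; "ax", "ay", "az": the turn, a rotation vector about the world's x, y, z in rad; "hand": the opening, from -1 (shut) to 1 (fully open). A call has 1 to 5 rows; each row is the pose to reach, as a shift and turn from the pose commanded when the call began; what a row does not reach only later rows make up. A row lasts 1/8 s, in which the tool goes at most 62.5 mm and 10.7 degrees, less where a joint would pass 70% of its speed; a pose out of reach is approached as far as the arm can. A call with a gripper value outside its range is refused whole. The fingers move at their own pace and stop on an object; "grip_force" is the grip in N (left out, the last holds). Time passes only in rows, so rows that repeat a pose let the fingers close. It gives the time, the measured TCP pose, the force and the opening at its end, in the units of the state.
- ctrl.sense(): the state, without advancing time (a new reading comes with each control period).
- viewer.capture(name): name is "scene" or "top" or "wrist"; returns the picture (480x640x3 uint8, blue, green, red); there is no depth.
- viewer.camera_info(name): a dict with "fx", "fy", "cx", "cy" (pixels), "k1" (the pictures are not rectified: a ray, as slopes to the right and down, at radius r is drawn at 1 + k1 r^2 times it, then the intrinsics apply), "R" (3x3) and "t" (3): a world point X has camera coordinates R X + t. Camera axes: x right, y down, z forward; pixel columns grow to the right and rows downward; lengths in mm; the calibration is good to about 2 mm. A picture is of the moment at which its call begins: read the wrist's pose just before it. camera_info takes no time and is no camera call; for the wrist camera it gives the pose at the moment of the call.
- finish_job(): hands the job in, once; it reports no verdict.
The state is a dict: "time_s": time; "joints": joint angles; "dq": joint speeds; "tau": joint torques, N m; "eef_pos": TCP position; "ee_rot": TCP orientation; "force": force on the tool from outside, world axes, zero at the start; "wrist_torque": the same for the moment, N m; "grip_width": opening from 0.0 (shut) to 1.0 (fully open).
Only numpy, scipy, OpenCV 4.12 (cv2) and the standard library are available. Lean on these libraries where they do the work, as an engineer would, in place of code of your own. Each camera call takes 0.05 s, during which the arm holds its last target. There are 200 camera calls.

## Task

The wheel head of the modelling turntable has to come off for cleaning, so take off its snap ring: take the hook pick out of the wooden block, feel its toe in under the turned-up tail of the ring and lift that end out of the hub's groove until the ring springs off the hub, without pressing the pick hard into the wheel head or hub (15 N is too much) or overloading the ring (25 N is too much). Stand the pick back in the hole it came from, lay the ring in the blue dish, and leave the other things on the bench alone.

Things in the scene. Friction and masses are not known exactly. Their poses are not given: they have to be found in the camera images.
- turntable: Fixed modelling turntable (potter's banding wheel): dark cast foot and column, flat metal wheel head of diameter 220 mm that does not turn, round steel hub in its middle. Origin on its axis at bench level, z up. The flat top of the wheel head is at z = 80 mm.
- hub_top (a point): Middle of the hub's flat top, 9 mm above the wheel head. The hub has a groove of radius 24 mm at its foot; from 3.6 to 6.8 mm above the wheel head a bevelled lip widens to radius 25.5 mm and holds the ring down.
- ring: Split snap ring of 5 mm round spring wire in the hub's groove, lying on the wheel head, outer diameter about 58 mm, 55 g. Origin in its middle at mid-height of the wire (rigid with the closed side), z up; closed side toward -x, gap toward +x. One wire end runs on as a straight tail, 24 mm long, leaving the circle tangentially, turned up 12 degrees.
- ring_tail (a point): Point on the tail's centre line, 18 mm from where it leaves the circle, 6 mm short of its tip. x axis along the tail toward the tip (level while seated), z up; the hub axis lies on the -y side. While seated the wire's underside here is only 3 to 4 mm above the wheel head; the hub's lip begins about 8 mm inward (-y) of the wire's centre line, and a pick reaching farther in catches under it.
- ring_back (a point): Point on the wire at the middle of the ring's closed side. The ring is a spring: lifted at the tail it resists more and more, some 6 to 12 N, until after 8 to 11 mm its end rides over the lip. Lifted about 18 mm and let slip off the pick it springs off the hub and comes to rest loose on the wheel head, up to 70 mm aside, flat or leaning on the hub; let go too soon it snaps back into the groove.
- block: Fixed light wooden tool block 75 x 130 x 66 mm (x, y, z), origin under its centre, with an upright hole of diameter 26 mm through its middle that holds the pick, and a 10 mm hole toward each end.
- pick_grip (a point): Centre of the hook pick's dark wooden handle: 16 x 16 mm, 64 mm long along z, flats facing x and y. Below it a brass guard of radius 18 mm (underside 38 mm below this point) rests on the block. Then comes a steel shank of radius 2.5 mm with, at its lower end, a hook toe: a 3 mm round bar pointing along +x, tip 10.5 mm from the shank axis.
- pick: The same hook pick (70 g), hanging upright in the block; origin and axes as point pick_grip. Its shank is clamped in a collet and is found set in or out differently each time: the toe's underside lies anywhere from 82 to 98 mm below the origin and is not measured, so it has to be found by touching down lightly on the wheel head.
- dish: Blue glazed open bowl, 350 g, rim radius 65 mm, height 30 mm, inner floor about 5 mm up, origin under its centre.
- tub_teal: Bystander: closed tub with teal glaze and a white lid, 69 mm wide, 57 mm high. To be left alone.
- test_tile_1: Bystander: green standing test tile 44 x 46 x 62 mm. To be left alone.
- rib_wood: Bystander: flat wooden modelling rib 55 x 110 x 6 mm. To be left alone.

How it is judged (in metres and radians):
On the way:
1. the pick, not the fingers, has lifted the ring's tail out: the tail point is more than 13 mm above the wheel head while the pick bears on the ring (z of ring_tail in the frame of turntable above 0.093 m and contact force between pick and ring above 0.2 N and contact force between the fingers and ring below 0.1 N), for 0.1 s.
At the end, for the whole second after the job is handed in: Ring at rest in the upright dish (middle within 45 mm of the dish's and below 40 mm, tail point below 50 mm, weight on the dish); pick at rest in the block's middle hole (axis within 14 mm of the block's, guard within 5 mm of the block top, leaning under 0.15 rad) (horizontal distance between ring and dish below 0.045 m and height (world z) of ring below 0.04 m and height (world z) of ring_tail below 0.05 m and contact force between ring and dish above 0.05 N and linear speed of each of ring, pick below 0.02 m/s and angle between each of dish, pick's own z axis and vertical below 0.15 rad and horizontal distance between pick and block below 0.014 m and z of pick in the frame of block below 0.109 m); the robot touches nothing.
It fails at once if the pick presses on the turntable with more than 15 N (contact force between pick and turntable above 15 N).
It fails at once if the pick loads the ring with more than 25 N (contact force between pick and ring above 25 N).
It fails at once if a bystander is moved by more than 20 mm (distance of any of tub_teal, test_tile_1, rib_wood from where it was at the start of the episode above 0.02 m).
It also fails if it takes over 72 s, if anything falls off the work surface, if the arm or the gripper's body presses on something with over 40 N, if the wrist force passes 120 N, or if a joint passes its speed limit or range.

## Working session

There is one attempt and no reset: what is moved stays moved. The work goes in short steps, Python scripts to look and compute and a tool call to move; the robot and the scene stay as the last step left them, time stands still between calls to the robot, and variables do not carry over. Pictures are saved under pics/ and viewed, about 8 in all and at most 12, crops included, and the job is handed in when it is done.

Besides the shell and the picture viewer there is one more tool, called after "Emit:" as name(argument=value, ...), one argument or row to a line, values as JSON. carry_out: Moves the arm, as the interface text tells. Its arguments: {"type":"object","properties":{"targets":{"type":"array"},"grip_force":{"type":"number"}},"required":["targets"]}

```bash
mkdir -p pics; cat > h.py <<'E'
import numpy as np, cv2
from rig import ctrl, viewer, finish_job
def ray(ci,u,v):
    x=(u-ci["cx"])/ci["fx"]; y=(v-ci["cy"])/ci["fy"]
    r=np.hypot(x,y); s=1.0
    for _ in range(30): s=1/(1+ci["k1"]*(r*s)**2)
    R=np.array(ci["R"]); t=np.array(ci["t"])
    d=R.T@np.array([x*s,y*s,1]); return -R.T@t,d/np.linalg.norm(d)
def onz(ci,u,v,z):
    o,d=ray(ci,u,v); return o+d*(z-o[2])/d[2]
def proj(ci,X):
    c=np.array(ci["R"])@np.array(X,float)+np.array(ci["t"]); x,y=c[:2]/c[2]; s=1+ci["k1"]*(x*x+y*y)
    return np.array([ci["cx"]+ci["fx"]*x*s, ci["cy"]+ci["fy"]*y*s])
def snap(n,f):
    ci=viewer.camera_info(n); im=viewer.capture(n); cv2.imwrite("pics/"+f+".png",im); return ci,im
E
python3 - <<'E'
from h import *
import json
C={}
for n in("scene","top","wrist"):
    ci,im=snap(n,n+"0"); C[n]={k:np.array(v).tolist() for k,v in ci.items()}
    R=np.array(ci["R"]);print(n,ci["fx"],(-R.T@np.array(ci["t"])).round(),R.round(2).tolist())
json.dump(C,open("cams0.json","w"));print(ctrl.sense())
E
```

```text
scene 486.1710564788964 [ 52. 956. 576.] [[-0.89, -0.45, 0.0], [-0.21, 0.4, -0.89], [0.4, -0.8, -0.45]]
top 508.9659828678704 [ 234.   84. 1280.] [[0.05, -1.0, -0.01], [-0.97, -0.05, -0.22], [0.22, 0.02, -0.98]]
wrist 343.9539753753185 [128. 516. 373.] [[0.37, 0.93, -0.0], [0.89, -0.36, 0.28], [0.26, -0.11, -0.96]]
{'time_s': 0.15, 'joints': array([ 9.67591991e-01,  3.13350904e-01,  1.49824835e+00,  4.98856380e-06,
        1.33101255e+00, -2.23388508e-01]), 'dq': array([-0.00034612, -0.00461631, -0.00335371,  0.00170406, -0.00083222,
        0.00076738]), 'tau': array([ 1.63780784e-03, -4.12368929e+01, -2.59798890e+01, -1.13816361e-04,
        3.25074849e-03,  3.40390534e-05]), 'eef_pos': array([194.53670307, 487.42146501, 230.85683323]), 'ee_rot': array([ 0.69424769,  0.13315056,  0.69454026, -0.13380915]), 'force': array([-0.59382371, -0.70883515, -1.04185165]), 'wrist_torque': array([-0.02700639,  0.01176316,  0.01211164]), 'grip_width': 0.998142112511551}
```

View pics/top0.png

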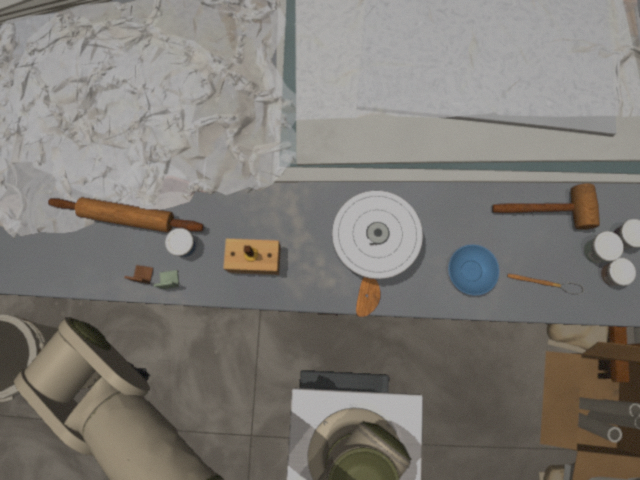

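View pics/scene0.png

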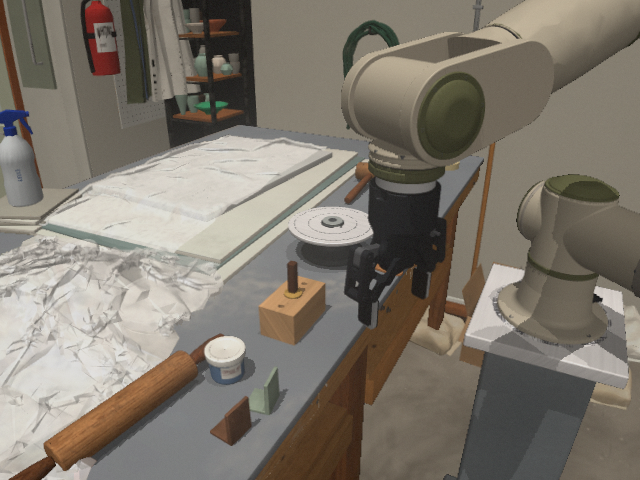

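The top view shows the block at about (252,255), the wheel with hub at (378,234), the dish at (473,270), the rib at (369,297), the tub at (180,242) and the tile at (167,278). The scene view agrees.

```bash
python3 - <<'E'
from h import *
import json
C=json.load(open("cams0.json"));t=C["top"]
im=cv2.imread("pics/top0.png");h=cv2.cvtColor(im,cv2.COLOR_BGR2HSV)
m=cv2.inRange(h,(95,100,60),(120,255,255));m[:200]=0
c=max(cv2.findContours(m,0,1)[0],key=cv2.contourArea);(u,v),r=cv2.minEnclosingCircle(c);print("dish",u,v,r,onz(t,u,v,30).round(1))
m=cv2.inRange(h,(8,70,150),(25,200,255));m[:,:215]=0;m[:,290:]=0;m[:230]=0;m[285:]=0
c=max(cv2.findContours(m,0,1)[0],key=cv2.contourArea);b=cv2.boxPoints(cv2.minAreaRect(c));print("block",[onz(t,*p,66).round(0).tolist() for p in b])
for n,p,z in(("hub",(378,234),89),("handle top",(248,250),136),("guard",(254,257),70),("tub",(180,242),57),("tile",(167,278),50),("rib",(369,297),6)):print(n,onz(t,*p,z).round(0))
g=cv2.cvtColor(im,6);m=cv2.inRange(h,(0,0,190),(180,40,255));m[:190]=0;m[282:]=0;m[:,:330]=0;m[:,428:]=0
c=max(cv2.findContours(m,0,1)[0],key=cv2.contourArea);e=cv2.fitEllipse(cv2.convexHull(c));print("wheel",e,onz(t,*e[0],80).round(1))
a=cv2.resize(im[225:290,215:290],None,fx=5,fy=5,interpolation=2);b=cv2.resize(im[205:270,340:415],None,fx=5,fy=5,interpolation=2)
cv2.imwrite("pics/c1.png",np.hstack([a,b]))
s=cv2.imread("pics/wrist0.png");cv2.imwrite("pics/w0.png",s)
E
```

```text
dish 473.6971740722656 269.6971740722656 25.18702507019043 [ 459.6 -277.9   30. ]
block [[427.0, 339.0, 66.0], [501.0, 343.0, 66.0], [503.0, 213.0, 66.0], [429.0, 210.0, 66.0]]
hub [525. -30.  89.]
handle top [461. 272. 136.]
guard [457. 266.  70.]
tub [488. 456.  57.]
tile [397. 480.  50.]
rib [382. -20.   6.]Traceback (most recent call last):
  File "<stdin>", line 11, in <module>
ValueError: max() iterable argument is empty
```

```bash
python3 - <<'E'
from h import *
import json
t=json.load(open("cams0.json"))["top"]
im=cv2.imread("pics/top0.png")
a=cv2.resize(im[225:290,215:290],None,fx=5,fy=5,interpolation=2);b=cv2.resize(im[205:270,340:415],None,fx=5,fy=5,interpolation=2)
cv2.imwrite("pics/c1.png",np.hstack([a,b]))
E
```

```text
(no output)
```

View pics/c1.png

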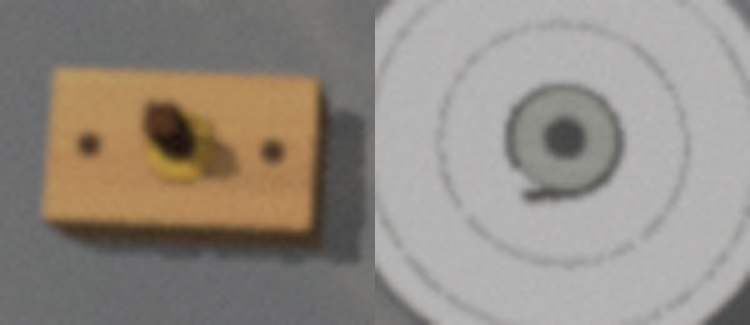

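Emit:
carry_out(
  targets=[
    {"x": 0.055,"y": -0.02,"z": 0.02,"az": 0.18,"hand": 1},
    {"x": 0.11,"y": -0.05,"z": 0.04,"az": 0.38,"hand": 1},
    {"x": 0.15,"y": -0.1,"z": 0.04,"az": 0.38,"hand": 1},
    {"x": 0.19,"y": -0.15,"z": 0.03,"az": 0.38,"hand": 1},
    {"x": 0.22,"y": -0.2,"z": 0.02,"az": 0.38,"hand": 1},
  ],
)

```text
invalid input at $.targets[0]: expected keys x, y, z, ax, ay, az, hand
```

Left: the block with the handle on the upper left of the guard, which is perspective. Right: hub centre near full-image pixel (378,232), with the tail leaving its lower edge toward the left (+y), so the toe has to point along world +x.

Emit:
carry_out(
  targets=[
    {"x": 0.05,"y": -0.02,"z": 0.02,"ax": 0,"ay": 0,"az": -0.18,"hand": 1},
    {"x": 0.1,"y": -0.04,"z": 0.04,"ax": 0,"ay": 0,"az": -0.36,"hand": 1},
    {"x": 0.15,"y": -0.08,"z": 0.04,"ax": 0,"ay": 0,"az": -0.54,"hand": 1},
    {"x": 0.2,"y": -0.12,"z": 0.04,"ax": 0,"ay": 0,"az": -0.72,"hand": 1},
    {"x": 0.23,"y": -0.17,"z": 0.04,"ax": 0,"ay": 0,"az": -0.9,"hand": 1},
  ],
)

```text
time_s: 0.78
eef_pos: [426.2, 316.0, 270.7]
ee_rot: [0.566, 0.424, 0.566, -0.424]
force: [0.9, 0.9, 0.1]
grip_width: 0.997
```

Emit:
carry_out(
  targets=[
    {"x": 0.02,"y": -0.02,"z": -0.01,"ax": 0,"ay": 0,"az": -0.15,"hand": 1},
    {"x": 0.038,"y": -0.043,"z": -0.02,"ax": 0,"ay": 0,"az": -0.29,"hand": 1},
    {"x": 0.038,"y": -0.043,"z": -0.02,"ax": 0,"ay": 0,"az": -0.29,"hand": 1},
  ],
)

```text
time_s: 1.15
eef_pos: [463.1, 273.3, 250.3]
ee_rot: [-0.499, -0.5, -0.5, 0.501]
force: [0.2, -0.6, 0.1]
grip_width: 0.999
```

```bash
python3 - <<'E'
from h import *
s=ctrl.sense();print(s["eef_pos"],s["ee_rot"],s["force"])
ci,im=snap("wrist","w1");
import pickle;pickle.dump(ci,open("w1.pkl","wb"))
print([proj(ci,p).round() for p in((465,276,66),(461,272,136),s["eef_pos"])])
E
```

```text
[463.13570872 273.30868388 250.28391864] [-0.49933134 -0.49968052 -0.49993707  0.50104942] [ 0.20009158 -0.56291648  0.10904719]
[array([320., 216.]), array([315., 240.]), array([318., 308.])]
```

View pics/w1.png

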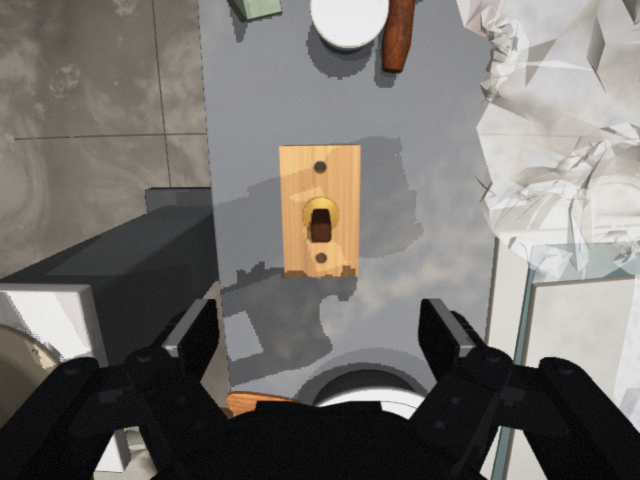

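The wrist view shows the handle's top face at about (320,232), the guard at about (320,212) and the block squarely aligned.

```bash
python3 - <<'E'
from h import *
import pickle;ci=pickle.load(open("w1.pkl","rb"))
im=cv2.imread("pics/w1.png");h=cv2.cvtColor(im,cv2.COLOR_BGR2HSV)
print("handle",onz(ci,320.5,232,136).round(1))
print("holes",onz(ci,320,167,66).round(1),onz(ci,321,258,66).round(1))
m=cv2.inRange(h,(0,60,0),(30,255,110));m[:190]=0;m[250:]=0;m[:,290:]&=255;m[:,:300]=0;m[:,345:]=0
c=max(cv2.findContours(m,0,1)[0],key=cv2.contourArea);print(cv2.boundingRect(c))
m=cv2.inRange(h,(20,120,120),(35,255,255));m[:,:295]=0;m[:,345:]=0;m[:190]=0;m[250:]=0;print("guard",cv2.boundingRect(m))
E
```

```text
handle [464.9 278.8 136. ]
holes [464.7 322.7  66. ] [465.8 232.9  66. ]
(308, 209, 23, 33)
guard (307, 197, 27, 21)
```

Emit:
carry_out(
  targets=[
    {"x": 0.002,"y": 0.005,"z": -0.05,"ax": 0,"ay": 0,"az": 0,"hand": 1},
    {"x": 0.002,"y": 0.005,"z": -0.1,"ax": 0,"ay": 0,"az": 0,"hand": 1},
    {"x": 0.002,"y": 0.005,"z": -0.14,"ax": 0,"ay": 0,"az": 0,"hand": 1},
    {"x": 0.002,"y": 0.005,"z": -0.157,"ax": 0,"ay": 0,"az": 0,"hand": 1},
    {"x": 0.002,"y": 0.005,"z": -0.157,"ax": 0,"ay": 0,"az": 0,"hand": 1},
  ],
)

```text
time_s: 1.82
eef_pos: [463.7, 280.3, 93.7]
ee_rot: [0.501, 0.498, 0.501, -0.5]
force: [-0.6, -0.3, 0.6]
grip_width: 1.0
```

Emit:
carry_out(
  targets=[
    {"x": 0,"y": 0,"z": 0,"ax": 0,"ay": 0,"az": 0,"hand": -1},
    {"x": 0,"y": 0,"z": 0,"ax": 0,"ay": 0,"az": 0,"hand": -1},
    {"x": 0,"y": 0,"z": 0,"ax": 0,"ay": 0,"az": 0,"hand": -1},
    {"x": 0,"y": 0,"z": 0,"ax": 0,"ay": 0,"az": 0,"hand": -1},
    {"x": 0,"y": 0,"z": 0,"ax": 0,"ay": 0,"az": 0,"hand": -1},
  ],
  grip_force=60,
)

```text
time_s: 2.45
eef_pos: [464.8, 279.6, 94.7]
ee_rot: [0.5, 0.5, 0.5, -0.5]
force: [-0.5, -0.6, 2.8]
grip_width: 0.175
```

Emit:
carry_out(
  targets=[
    {"x": 0,"y": 0,"z": 0.01,"ax": 0,"ay": 0,"az": 0,"hand": -1},
    {"x": 0,"y": 0,"z": 0.04,"ax": 0,"ay": 0,"az": 0,"hand": -1},
    {"x": 0,"y": 0,"z": 0.08,"ax": 0,"ay": 0,"az": 0,"hand": -1},
    {"x": 0,"y": 0,"z": 0.115,"ax": 0,"ay": 0,"az": 0,"hand": -1},
    {"x": 0,"y": 0,"z": 0.125,"ax": 0,"ay": 0,"az": 0,"hand": -1},
  ],
)

```text
time_s: 3.08
eef_pos: [465.2, 279.8, 221.5]
ee_rot: [0.501, 0.501, 0.5, -0.499]
force: [-0.4, -0.2, -1.6]
grip_width: 0.179
```

Emit:
carry_out(
  targets=[
    {"x": 0,"y": -0.05,"z": 0,"ax": 0,"ay": 0,"az": 0,"hand": -1},
    {"x": 0.0,"y": -0.1,"z": 0,"ax": 0,"ay": 0,"az": 0,"hand": -1},
    {"x": 0,"y": -0.15,"z": 0,"ax": 0,"ay": 0,"az": 0,"hand": -1},
    {"x": 0,"y": -0.19,"z": 0,"ax": 0,"ay": 0,"az": 0,"hand": -1},
    {"x": 0,"y": -0.22,"z": 0,"ax": 0,"ay": 0,"az": 0,"hand": -1},
  ],
)

```text
time_s: 3.7
eef_pos: [464.1, 58.1, 218.4]
ee_rot: [0.5, 0.5, 0.5, -0.5]
force: [0.8, 0.5, -0.4]
grip_width: 0.18
```

Emit:
carry_out(
  targets=[
    {"x": 0,"y": -0.03,"z": 0,"ax": 0,"ay": 0,"az": 0,"hand": -1},
    {"x": 0,"y": -0.06,"z": 0,"ax": 0,"ay": 0,"az": 0,"hand": -1},
    {"x": 0,"y": -0.06,"z": 0,"ax": 0,"ay": 0,"az": 0,"hand": -1},
  ],
)

```text
time_s: 4.08
eef_pos: [464.3, -1.6, 218.4]
ee_rot: [-0.499, -0.5, -0.5, 0.501]
force: [-0.3, 0.2, -0.6]
grip_width: 0.177
```

```bash
python3 - <<'E'
from h import *
s=ctrl.sense();print(s["eef_pos"],s["ee_rot"],s["force"],s["grip_width"])
ci,im=snap("wrist","w2");
import pickle;pickle.dump((ci,s),open("w2.pkl","wb"))
e=s["eef_pos"];print([proj(ci,p).round() for p in((525,-30,89),e,e+[0,0,-80],e+[10,0,-80])], (-np.array(ci["R"]).T@ci["t"]))
E
```

```text
[464.26517134  -1.63190676 218.42411669] [-0.49908847 -0.50004127 -0.50010429  0.50076455] [-0.29974578  0.24814748 -0.56881526] 0.17746308082908838
[array([390., 266.]), array([318., 308.]), array([318., 253.]), array([333., 253.])] [464.8146819   72.48611303 360.14139246]
```

View pics/w2.png

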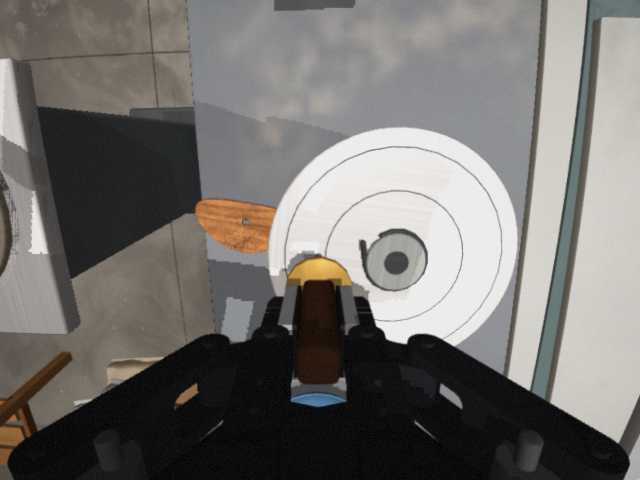

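The hub is at about (397,262) and the tail runs from about (364,262) up to its tip at (362,241). The guard hides the shank, with something grey at (305,248). I'll zoom in there.

```bash
python3 - <<'E'
from h import *
im=cv2.imread("pics/w2.png");cv2.imwrite("pics/c2.png",cv2.resize(im[210:300,280:440],None,fx=5,fy=5,interpolation=2))
E
```

```text
(no output)
```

View pics/c2.png

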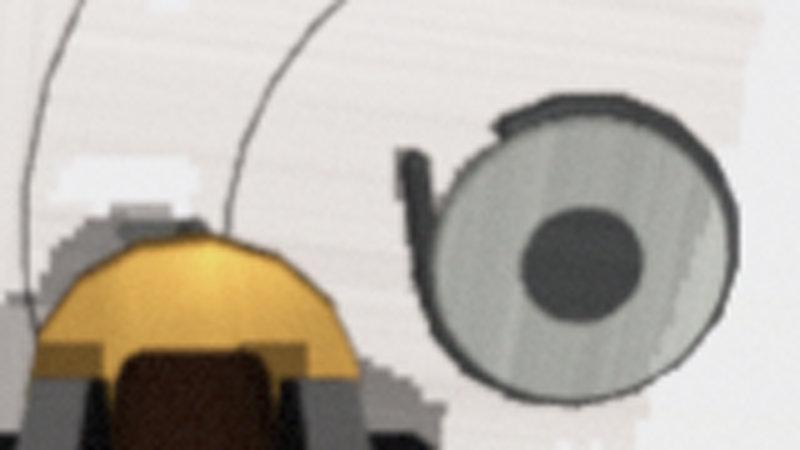

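The hub centre is near (396,263) full-frame and the tail tip near (362,241). The shank bottom just peeks out at about (317,255), so the toe's direction isn't visible. I'll check the scene camera and measure the hub and tail.

```bash
python3 - <<'E'
from h import *
import pickle
ci,s=pickle.load(open("w2.pkl","rb"))
im=cv2.imread("pics/w2.png");h=cv2.cvtColor(im,cv2.COLOR_BGR2HSV)
f=lambda x,y:(280+(x+.5)/5-.5,210+(y+.5)/5-.5)
for n,p,z in(("dot",(582,265),89),("tail tip",(411,152),86.5),("tail base",(428,275),82.5),("tail mid",(418,210),84.5),("ringback R",(738,250),82.5),("ring bottom",(575,402),82.5),("ring top",(590,97),82.5)):print(n,onz(ci,*f(*p),z).round(1))
# hub hole centroid, wheel ellipse
g=cv2.cvtColor(im,6);
m=cv2.inRange(g,0,110);m[:250]=0;m[276:]=0;m[:,:384]=0;m[:,410:]=0
M=cv2.moments(m,True);u,v=M["m10"]/M["m00"],M["m01"]/M["m00"];print(u,v,onz(ci,u,v,89).round(1))
c2,i2=snap("scene","s2");e=s["eef_pos"]
u,v=proj(c2,e+[0,0,-75]);print(u,v);u,v=int(u),int(v)
cv2.imwrite("pics/c3.png",cv2.resize(i2[v-60:v+50,u-80:u+80],None,fx=5,fy=5,interpolation=2))
E
```

```text
dot [529.6 -26.8  89. ]
tail tip [500.4  -7.7  86.5]
tail base [504.7 -30.9  82.5]
tail mid [502.2 -18.5  84.5]
ringback R [558.1 -26.5  82.5]
ring bottom [531.6 -54.9  82.5]
ring top [530.6   0.7  82.5]
395.9337899543379 262.62100456621005 [529.6 -26.8  89. ]
352.7877566359395 207.70649108958548
```

View pics/c3.png

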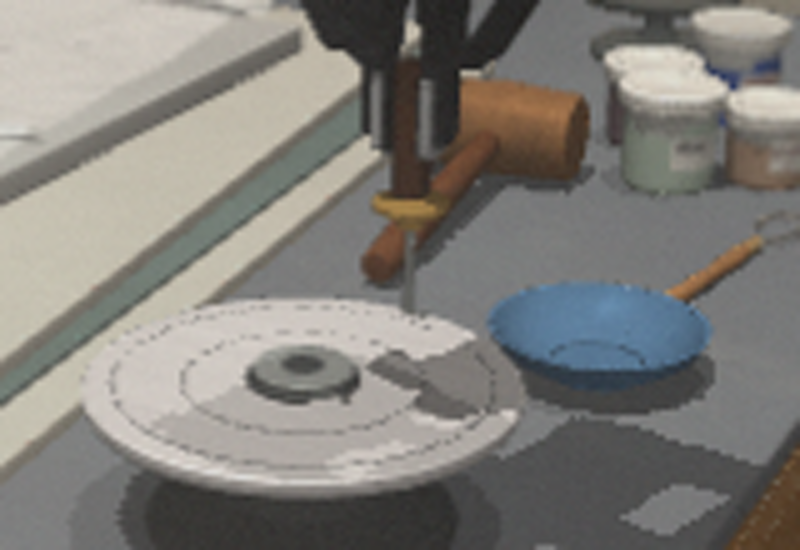

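In the scene crop the shank ends at about (408,310) in front of the pale wheel, so the toe can't be made out. I'll raise it against the grey bench and turn it to the tail's normal while I'm at it.

Emit:
carry_out(
  targets=[
    {"x": 0.0,"y": 0,"z": 0.04,"ax": 0,"ay": 0,"az": 0.18,"hand": -1},
    {"x": 0.0,"y": 0,"z": 0.065,"ax": 0,"ay": 0,"az": 0.18,"hand": -1},
    {"x": 0.0,"y": 0,"z": 0.065,"ax": 0,"ay": 0,"az": 0.18,"hand": -1},
  ],
)

```text
time_s: 4.55
eef_pos: [465.1, 0.4, 285.2]
ee_rot: [0.544, 0.453, 0.543, -0.452]
force: [0.5, -0.5, -1.3]
grip_width: 0.185
```

```bash
python3 - <<'E'
from h import *
s=ctrl.sense();e=s["eef_pos"];print(e)
c2,i2=snap("scene","s3")
u,v=proj(c2,e+[0,0,-75]);print(u,v,proj(c2,e+[10,2,-75]),proj(c2,e+[0,0,-28]));u,v=int(u),int(v)
cv2.imwrite("pics/c4.png",cv2.resize(i2[v-32:v+16,u-32:u+32],None,fx=10,fy=10,interpolation=2))
E
```

```text
[4.65059592e+02 3.84718218e-01 2.85230828e+02]
352.94006980826765 180.55696481889441 [348.53209562 180.12940741] [353.53135669 160.45260238]
```

View pics/c4.png

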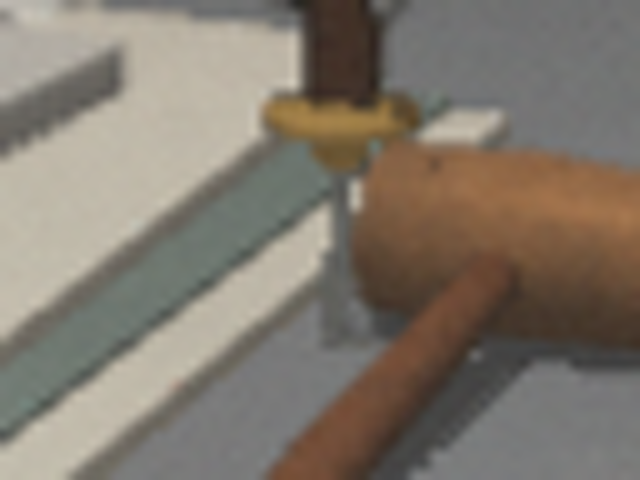

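The shank ends at about (330,340) in the crop, and something seems to stick out to the right, which would be toward -x. I'll zoom both views to settle it.

```bash
python3 - <<'E'
from h import *
i2=cv2.imread("pics/s3.png");ci,w=snap("wrist","w3")
def z(im,u,v,a,b):
    c=im[v-b:v+b,u-a:u+a].astype(float)
    c=cv2.resize(c,(400,400),interpolation=1);return np.clip((c-c.min())*255/(c.max()-c.min()),0,255).astype("uint8")
cv2.imwrite("pics/c5.png",np.hstack([z(i2,354,182,12,12),z(w,318,250,25,25)]))
E
```

```text
(no output)
```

View pics/c5.png

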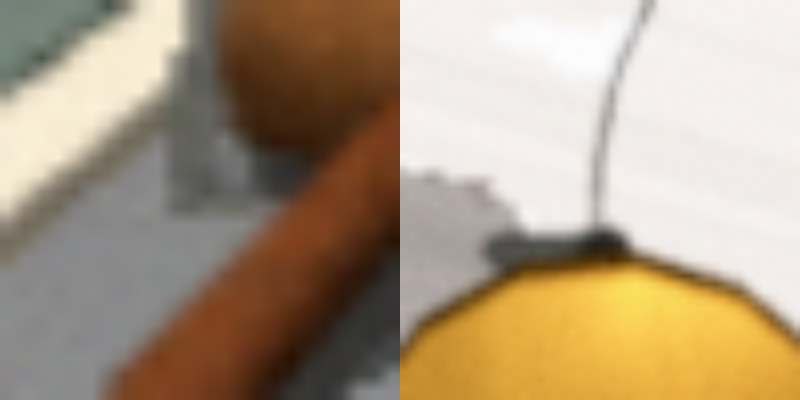

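The right-hand panel shows the toe clearly, pointing left in the wrist image (shank about (319,256), tip about (306,256)), so toward world -x. The hand needs to turn about 174°, ending near the last joint's limit but inside it.

Emit:
carry_out(
  targets=[
    {"x": 0.0,"y": 0,"z": 0,"ax": 0,"ay": 0,"az": -0.18,"hand": -1},
    {"x": 0.0,"y": 0,"z": 0,"ax": 0,"ay": 0,"az": -0.36,"hand": -1},
    {"x": 0.0,"y": 0,"z": 0,"ax": 0,"ay": 0,"az": -0.54,"hand": -1},
    {"x": 0.0,"y": 0,"z": 0,"ax": 0,"ay": 0,"az": -0.72,"hand": -1},
    {"x": 0.0,"y": 0,"z": 0,"ax": 0,"ay": 0,"az": -0.9,"hand": -1},
  ],
)

```text
time_s: 5.28
eef_pos: [464.2, 0.0, 282.7]
ee_rot: [-0.29, -0.644, -0.291, 0.646]
force: [-0.5, 0.4, -0.5]
grip_width: 0.178
```

Emit:
carry_out(
  targets=[
    {"x": 0.0,"y": 0,"z": 0,"ax": 0,"ay": 0,"az": -0.18,"hand": -1},
    {"x": 0.0,"y": 0,"z": 0,"ax": 0,"ay": 0,"az": -0.36,"hand": -1},
    {"x": 0.0,"y": 0,"z": 0,"ax": 0,"ay": 0,"az": -0.54,"hand": -1},
    {"x": 0.0,"y": 0,"z": 0,"ax": 0,"ay": 0,"az": -0.72,"hand": -1},
    {"x": 0.0,"y": 0,"z": 0,"ax": 0,"ay": 0,"az": -0.9,"hand": -1},
  ],
)

```text
time_s: 5.9
eef_pos: [464.2, -0.0, 282.7]
ee_rot: [0.019, -0.706, 0.019, 0.708]
force: [-0.1, 0.8, -0.8]
grip_width: 0.178
```

Emit:
carry_out(
  targets=[
    {"x": 0.003,"y": -0.004,"z": -0.01,"ax": 0,"ay": 0,"az": -0.18,"hand": -1},
    {"x": 0.006,"y": -0.008,"z": -0.03,"ax": 0,"ay": 0,"az": -0.36,"hand": -1},
    {"x": 0.009,"y": -0.013,"z": -0.05,"ax": 0,"ay": 0,"az": -0.54,"hand": -1},
    {"x": 0.013,"y": -0.02,"z": -0.07,"ax": 0,"ay": 0,"az": -0.72,"hand": -1},
    {"x": 0.013,"y": -0.02,"z": -0.09,"ax": 0,"ay": 0,"az": -0.9,"hand": -1},
  ],
)

```text
time_s: 6.52
eef_pos: [477.1, -20.3, 192.1]
ee_rot: [0.325, -0.627, 0.325, 0.629]
force: [-0.1, -0.0, -0.4]
grip_width: 0.176
```

Emit:
carry_out(
  targets=[
    {"x": 0.0,"y": 0,"z": -0.005,"ax": 0,"ay": 0,"az": -0.17,"hand": -1},
    {"x": 0.0,"y": 0,"z": -0.01,"ax": 0,"ay": 0,"az": -0.33,"hand": -1},
    {"x": 0.0,"y": 0,"z": -0.01,"ax": 0,"ay": 0,"az": -0.33,"hand": -1},
    {"x": 0.0,"y": 0,"z": -0.01,"ax": 0,"ay": 0,"az": -0.33,"hand": -1},
  ],
)

```text
time_s: 7.02
eef_pos: [477.4, -20.2, 183.9]
ee_rot: [0.421, -0.568, 0.421, 0.569]
force: [-1.0, -0.2, -0.8]
grip_width: 0.182
```

```bash
python3 - <<'E'
from h import *
s=ctrl.sense();e=s["eef_pos"];q=s["ee_rot"];w,x,y,z=q
print(s["joints"].round(3),e,s["force"],"jaw",np.degrees(np.arctan2(1-2*(x*x+z*z),2*(x*y-w*z))),"tilt",2*(x*z-w*y),2*(y*z+w*x))
E
```

```text
[-0.288  0.255  1.705  0.     1.183  2.558] [477.41583291 -20.20969794 183.85197179] [-1.04288027 -0.21072166 -0.76279273] jaw -163.05409838527393 tilt -0.9999995925046452 0.0007471527992410909
```

Emit:
carry_out(
  targets=[
    {"x": 0.0,"y": 0.001,"z": -0.008,"ax": 0,"ay": 0,"az": -0.1,"hand": -1},
    {"x": 0.0,"y": 0.001,"z": -0.014,"ax": 0,"ay": 0,"az": -0.1,"hand": -1},
    {"x": 0.0,"y": 0.001,"z": -0.018,"ax": 0,"ay": 0,"az": -0.1,"hand": -1},
    {"x": 0.0,"y": 0.001,"z": -0.018,"ax": 0,"ay": 0,"az": -0.1,"hand": -1},
  ],
)

```text
time_s: 7.52
eef_pos: [477.6, -19.4, 166.1]
ee_rot: [0.449, -0.546, 0.449, 0.546]
force: [0.4, 0.3, -1.5]
grip_width: 0.182
```

Emit:
carry_out(
  targets=[
    {"x": 0.0,"y": 0,"z": -0.001,"ax": 0,"ay": 0,"az": 0,"hand": -1},
    {"x": 0.0,"y": 0,"z": -0.001,"ax": 0,"ay": 0,"az": 0,"hand": -1},
  ],
)

```text
time_s: 7.78
eef_pos: [477.7, -19.4, 165.4]
ee_rot: [-0.45, 0.546, -0.449, -0.546]
force: [0.1, -0.6, -1.0]
grip_width: 0.177
```

Emit:
carry_out(
  targets=[
    {"x": 0.0,"y": 0,"z": -0.001,"ax": 0,"ay": 0,"az": 0,"hand": -1},
    {"x": 0.0,"y": 0,"z": -0.001,"ax": 0,"ay": 0,"az": 0,"hand": -1},
  ],
)

```text
time_s: 8.02
eef_pos: [477.6, -19.4, 164.2]
ee_rot: [0.45, -0.546, 0.45, 0.546]
force: [0.5, 0.1, -0.5]
grip_width: 0.182
```

Emit:
carry_out(
  targets=[
    {"x": 0.0,"y": 0,"z": -0.001,"ax": 0,"ay": 0,"az": 0,"hand": -1},
    {"x": 0.0,"y": 0,"z": -0.001,"ax": 0,"ay": 0,"az": 0,"hand": -1},
  ],
)

```text
time_s: 8.28
eef_pos: [477.6, -19.4, 163.2]
ee_rot: [0.45, -0.546, 0.45, 0.546]
force: [0.3, 0.2, -0.4]
grip_width: 0.183
```

Emit:
carry_out(
  targets=[
    {"x": 0.0,"y": 0,"z": -0.001,"ax": 0,"ay": 0,"az": 0,"hand": -1},
    {"x": 0.0,"y": 0,"z": -0.001,"ax": 0,"ay": 0,"az": 0,"hand": -1},
  ],
)

```text
time_s: 8.52
eef_pos: [477.6, -19.4, 162.2]
ee_rot: [0.45, -0.546, 0.45, 0.546]
force: [0.1, -0.9, -0.3]
grip_width: 0.179
```

Emit:
carry_out(
  targets=[
    {"x": 0.0,"y": 0,"z": -0.001,"ax": 0,"ay": 0,"az": 0,"hand": -1},
    {"x": 0.0,"y": 0,"z": -0.001,"ax": 0,"ay": 0,"az": 0,"hand": -1},
  ],
)

```text
time_s: 8.78
eef_pos: [477.6, -19.4, 161.2]
ee_rot: [0.45, -0.546, 0.45, 0.546]
force: [-0.2, 0.4, -0.5]
grip_width: 0.178
```

Emit:
carry_out(
  targets=[
    {"x": 0.0,"y": 0,"z": -0.001,"ax": 0,"ay": 0,"az": 0,"hand": -1},
    {"x": 0.0,"y": 0,"z": -0.001,"ax": 0,"ay": 0,"az": 0,"hand": -1},
  ],
)

```text
time_s: 9.02
eef_pos: [478.0, -19.5, 160.8]
ee_rot: [-0.45, 0.546, -0.449, -0.545]
force: [-0.4, -0.7, 4.3]
grip_width: 0.179
```

Touch-down found at z≈160.9 (about 5 N). I'll back off 0.7 mm and slide in.

Emit:
carry_out(
  targets=[
    {"x": 0.0,"y": 0,"z": 0.0007,"ax": 0,"ay": 0,"az": 0,"hand": -1},
    {"x": 0.003,"y": 0.001,"z": 0.0007,"ax": 0,"ay": 0,"az": 0,"hand": -1},
    {"x": 0.006,"y": 0.002,"z": 0.0007,"ax": 0,"ay": 0,"az": 0,"hand": -1},
    {"x": 0.009,"y": 0.003,"z": 0.0007,"ax": 0,"ay": 0,"az": 0,"hand": -1},
    {"x": 0.009,"y": 0.003,"z": 0.0007,"ax": 0,"ay": 0,"az": 0,"hand": -1},
  ],
)

```text
time_s: 9.65
eef_pos: [486.9, -16.3, 160.9]
ee_rot: [-0.45, 0.546, -0.45, -0.546]
force: [0.0, 0.8, 0.8]
grip_width: 0.179
```

Emit:
carry_out(
  targets=[
    {"x": 0.001,"y": 0,"z": 0,"ax": 0,"ay": 0,"az": 0,"hand": -1},
    {"x": 0.002,"y": 0.0005,"z": 0,"ax": 0,"ay": 0,"az": 0,"hand": -1},
    {"x": 0.002,"y": 0.0005,"z": 0,"ax": 0,"ay": 0,"az": 0,"hand": -1},
  ],
)

```text
time_s: 10.02
eef_pos: [488.7, -15.9, 161.0]
ee_rot: [0.45, -0.546, 0.45, 0.546]
force: [0.0, 0.2, 0.9]
grip_width: 0.178
```

Emit:
carry_out(
  targets=[
    {"x": 0.001,"y": 0,"z": 0,"ax": 0,"ay": 0,"az": 0,"hand": -1},
    {"x": 0.002,"y": 0.0005,"z": 0,"ax": 0,"ay": 0,"az": 0,"hand": -1},
    {"x": 0.002,"y": 0.0005,"z": 0,"ax": 0,"ay": 0,"az": 0,"hand": -1},
  ],
)

```text
time_s: 10.4
eef_pos: [490.7, -15.4, 161.0]
ee_rot: [-0.45, 0.546, -0.45, -0.546]
force: [-1.0, 0.5, 0.2]
grip_width: 0.18
```

Emit:
carry_out(
  targets=[
    {"x": 0.001,"y": 0,"z": 0,"ax": 0,"ay": 0,"az": 0,"hand": -1},
    {"x": 0.002,"y": 0.0005,"z": 0,"ax": 0,"ay": 0,"az": 0,"hand": -1},
    {"x": 0.002,"y": 0.0005,"z": 0,"ax": 0,"ay": 0,"az": 0,"hand": -1},
  ],
)

```text
time_s: 10.78
eef_pos: [492.7, -14.9, 161.0]
ee_rot: [-0.45, 0.546, -0.45, -0.546]
force: [-0.0, 0.7, 0.5]
grip_width: 0.177
```

Emit:
carry_out(
  targets=[
    {"x": 0.001,"y": 0,"z": 0,"ax": 0,"ay": 0,"az": 0,"hand": -1},
    {"x": 0.002,"y": 0.0005,"z": 0,"ax": 0,"ay": 0,"az": 0,"hand": -1},
    {"x": 0.002,"y": 0.0005,"z": 0,"ax": 0,"ay": 0,"az": 0,"hand": -1},
  ],
)

```text
time_s: 11.15
eef_pos: [494.7, -14.4, 161.0]
ee_rot: [-0.45, 0.546, -0.45, -0.546]
force: [0.2, -0.1, 1.6]
grip_width: 0.18
```

Emit:
carry_out(
  targets=[
    {"x": 0.001,"y": 0,"z": 0,"ax": 0,"ay": 0,"az": 0,"hand": -1},
    {"x": 0.001,"y": 0,"z": 0,"ax": 0,"ay": 0,"az": 0,"hand": -1},
  ],
)

```text
time_s: 11.4
eef_pos: [495.7, -14.4, 161.0]
ee_rot: [-0.45, 0.546, -0.45, -0.546]
force: [-0.2, 0.5, 0.7]
grip_width: 0.177
```

Emit:
carry_out(
  targets=[
    {"x": 0,"y": 0,"z": 0.001,"ax": 0,"ay": 0,"az": 0,"hand": -1},
    {"x": 0,"y": 0,"z": 0.002,"ax": 0,"ay": 0,"az": 0,"hand": -1},
    {"x": 0,"y": 0,"z": 0.003,"ax": 0,"ay": 0,"az": 0,"hand": -1},
    {"x": 0,"y": 0,"z": 0.003,"ax": 0,"ay": 0,"az": 0,"hand": -1},
  ],
)

```text
time_s: 11.9
eef_pos: [495.7, -14.4, 164.1]
ee_rot: [-0.45, 0.546, -0.45, -0.546]
force: [0.3, -0.2, -1.6]
grip_width: 0.173
```

Emit:
carry_out(
  targets=[
    {"x": 0,"y": 0,"z": 0.001,"ax": 0,"ay": 0,"az": 0,"hand": -1},
    {"x": 0,"y": 0,"z": 0.002,"ax": 0,"ay": 0,"az": 0,"hand": -1},
    {"x": 0,"y": 0,"z": 0.002,"ax": 0,"ay": 0,"az": 0,"hand": -1},
  ],
)

```text
time_s: 12.28
eef_pos: [495.6, -14.3, 166.0]
ee_rot: [0.45, -0.546, 0.45, 0.546]
force: [0.3, 0.6, -1.1]
grip_width: 0.179
```

Emit:
carry_out(
  targets=[
    {"x": 0,"y": 0,"z": 0.001,"ax": 0,"ay": 0,"az": 0,"hand": -1},
    {"x": 0,"y": 0,"z": 0.002,"ax": 0,"ay": 0,"az": 0,"hand": -1},
    {"x": 0,"y": 0,"z": 0.002,"ax": 0,"ay": 0,"az": 0,"hand": -1},
  ],
)

```text
time_s: 12.65
eef_pos: [495.7, -14.4, 168.1]
ee_rot: [-0.45, 0.546, -0.45, -0.546]
force: [-0.5, 1.3, -1.1]
grip_width: 0.18
```

No load builds up, so the toe probably isn't under the tail. I'll look.

```bash
python3 - <<'E'
from h import *
s=ctrl.sense();e=s["eef_pos"]
ci,w=snap("wrist","w4");c2,i2=snap("scene","s4")
import pickle;pickle.dump((ci,c2,s),open("w4.pkl","wb"))
print([proj(ci,p).round(1) for p in((529.6,-26.8,89),(500.4,-7.7,86.5),e+[0,0,-80],e+[10.3,2,-79],e+[0,0,-28])])
a=cv2.resize(w[190:310,240:400],(400,300),interpolation=2)
u,v=[int(k) for k in proj(c2,e+[5,0,-75])];print(u,v)
b=cv2.resize(i2[v-18:v+12,u-20:u+20],(400,300),interpolation=2)
cv2.imwrite("pics/c6.png",np.vstack([np.hstack([a,b])]))
E
```

```text
[array([272.1, 221. ]), array([310.4, 254.8]), array([319. , 247.6]), array([303.4, 248. ]), array([319.1, 277.3])]
340 222
```

View pics/c6.png

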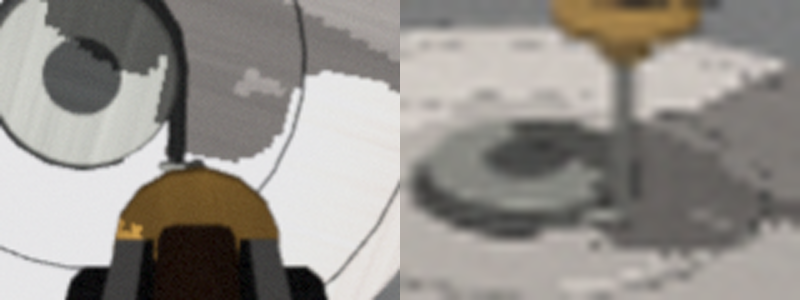

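Left panel: the toe (crop (160–200,165)) lies just beyond the tail's end (crop (178,160)), and its tip reaches about 4.7 mm past the tail line. So the x reach is right, but the toe is about 8 mm too far in +y. I'll back out, shift and go in again.

Emit:
carry_out(
  targets=[
    {"x": -0.01,"y": -0.002,"z": 0,"ax": 0,"ay": 0,"az": 0,"hand": -1},
    {"x": -0.016,"y": -0.008,"z": 0,"ax": 0,"ay": 0,"az": 0,"hand": -1},
    {"x": -0.016,"y": -0.0115,"z": -0.004,"ax": 0,"ay": 0,"az": 0,"hand": -1},
    {"x": -0.016,"y": -0.0115,"z": -0.0068,"ax": 0,"ay": 0,"az": 0,"hand": -1},
    {"x": -0.016,"y": -0.0115,"z": -0.0068,"ax": 0,"ay": 0,"az": 0,"hand": -1},
  ],
)

```text
time_s: 13.38
eef_pos: [479.8, -26.0, 161.1]
ee_rot: [0.45, -0.546, 0.45, 0.546]
force: [0.4, 0.3, -0.0]
grip_width: 0.18
```

Emit:
carry_out(
  targets=[
    {"x": 0.003,"y": 0.001,"z": 0,"ax": 0,"ay": 0,"az": 0,"hand": -1},
    {"x": 0.006,"y": 0.002,"z": 0,"ax": 0,"ay": 0,"az": 0,"hand": -1},
    {"x": 0.008,"y": 0.0025,"z": 0,"ax": 0,"ay": 0,"az": 0,"hand": -1},
    {"x": 0.008,"y": 0.0025,"z": 0,"ax": 0,"ay": 0,"az": 0,"hand": -1},
  ],
)

```text
time_s: 13.88
eef_pos: [487.7, -23.3, 161.1]
ee_rot: [0.45, -0.546, 0.45, 0.546]
force: [0.2, 0.5, -0.3]
grip_width: 0.178
```

Emit:
carry_out(
  targets=[
    {"x": 0.0015,"y": 0,"z": 0,"ax": 0,"ay": 0,"az": 0,"hand": -1},
    {"x": 0.003,"y": 0.0005,"z": 0,"ax": 0,"ay": 0,"az": 0,"hand": -1},
    {"x": 0.003,"y": 0.0005,"z": 0,"ax": 0,"ay": 0,"az": 0,"hand": -1},
  ],
)

```text
time_s: 14.25
eef_pos: [490.7, -22.9, 161.2]
ee_rot: [-0.45, 0.546, -0.45, -0.546]
force: [-0.6, -0.0, -0.8]
grip_width: 0.18
```

Emit:
carry_out(
  targets=[
    {"x": 0.0015,"y": 0,"z": 0,"ax": 0,"ay": 0,"az": 0,"hand": -1},
    {"x": 0.003,"y": 0.0005,"z": 0,"ax": 0,"ay": 0,"az": 0,"hand": -1},
    {"x": 0.003,"y": 0.0005,"z": 0,"ax": 0,"ay": 0,"az": 0,"hand": -1},
  ],
)

```text
time_s: 14.62
eef_pos: [493.7, -22.4, 161.2]
ee_rot: [-0.45, 0.546, -0.45, -0.546]
force: [0.3, 0.8, -0.6]
grip_width: 0.183
```

Emit:
carry_out(
  targets=[
    {"x": 0.001,"y": 0,"z": 0,"ax": 0,"ay": 0,"az": 0,"hand": -1},
    {"x": 0.002,"y": 0,"z": 0,"ax": 0,"ay": 0,"az": 0,"hand": -1},
    {"x": 0.002,"y": 0,"z": 0,"ax": 0,"ay": 0,"az": 0,"hand": -1},
  ],
)

```text
time_s: 15.0
eef_pos: [495.7, -22.4, 161.2]
ee_rot: [0.45, -0.546, 0.45, 0.546]
force: [0.1, -0.1, -1.4]
grip_width: 0.178
```

Emit:
carry_out(
  targets=[
    {"x": 0.001,"y": 0,"z": 0,"ax": 0,"ay": 0,"az": 0,"hand": -1},
    {"x": 0.001,"y": 0,"z": 0,"ax": 0,"ay": 0,"az": 0,"hand": -1},
    {"x": 0.001,"y": 0,"z": 0.001,"ax": 0,"ay": 0,"az": 0,"hand": -1},
    {"x": 0.001,"y": 0,"z": 0.002,"ax": 0,"ay": 0,"az": 0,"hand": -1},
    {"x": 0.001,"y": 0,"z": 0.002,"ax": 0,"ay": 0,"az": 0,"hand": -1},
  ],
)

```text
time_s: 15.62
eef_pos: [496.6, -22.4, 163.2]
ee_rot: [0.45, -0.546, 0.45, 0.546]
force: [0.8, -0.6, -1.4]
grip_width: 0.176
```

Emit:
carry_out(
  targets=[
    {"x": 0,"y": 0,"z": 0.001,"ax": 0,"ay": 0,"az": 0,"hand": -1},
    {"x": 0,"y": 0,"z": 0.002,"ax": 0,"ay": 0,"az": 0,"hand": -1},
    {"x": 0,"y": 0,"z": 0.002,"ax": 0,"ay": 0,"az": 0,"hand": -1},
  ],
)

```text
time_s: 16.0
eef_pos: [496.5, -22.3, 165.1]
ee_rot: [0.45, -0.546, 0.45, 0.546]
force: [-0.6, 0.8, -3.1]
grip_width: 0.18
```

Emit:
carry_out(
  targets=[
    {"x": 0,"y": 0,"z": 0.001,"ax": 0,"ay": 0,"az": 0,"hand": -1},
    {"x": 0,"y": 0,"z": 0.002,"ax": 0,"ay": 0,"az": 0,"hand": -1},
    {"x": 0,"y": 0,"z": 0.002,"ax": 0,"ay": 0,"az": 0,"hand": -1},
  ],
)

```text
time_s: 16.38
eef_pos: [496.5, -22.4, 167.2]
ee_rot: [0.45, -0.546, 0.45, 0.546]
force: [-1.3, 1.0, -1.7]
grip_width: 0.181
```

Emit:
carry_out(
  targets=[
    {"x": 0,"y": 0,"z": 0.001,"ax": 0,"ay": 0,"az": 0,"hand": -1},
    {"x": 0,"y": 0,"z": 0.002,"ax": 0,"ay": 0,"az": 0,"hand": -1},
    {"x": 0,"y": 0,"z": 0.002,"ax": 0,"ay": 0,"az": 0,"hand": -1},
  ],
)

```text
time_s: 16.75
eef_pos: [496.7, -22.5, 169.3]
ee_rot: [-0.45, 0.546, -0.45, -0.546]
force: [-1.3, 0.7, -2.1]
grip_width: 0.181
```

Emit:
carry_out(
  targets=[
    {"x": 0,"y": 0,"z": 0.001,"ax": 0,"ay": 0,"az": 0,"hand": -1},
    {"x": 0,"y": 0,"z": 0.002,"ax": 0,"ay": 0,"az": 0,"hand": -1},
    {"x": 0,"y": 0,"z": 0.002,"ax": 0,"ay": 0,"az": 0,"hand": -1},
  ],
)

```text
time_s: 17.12
eef_pos: [496.8, -22.5, 171.4]
ee_rot: [-0.45, 0.546, -0.45, -0.546]
force: [-2.2, -0.3, -1.1]
grip_width: 0.179
```

Emit:
carry_out(
  targets=[
    {"x": 0,"y": 0,"z": 0,"ax": 0,"ay": 0,"az": 0,"hand": -1},
  ],
)

```text
time_s: 17.25
eef_pos: [496.7, -22.5, 171.3]
ee_rot: [-0.45, 0.546, -0.45, -0.546]
force: [-0.5, -0.4, -2.3]
grip_width: 0.181
```

```bash
python3 - <<'E'
from h import *
import pickle
w0=cv2.imread("pics/w4.png")
s=ctrl.sense();print(s["force"],s["eef_pos"])
ci,w=snap("wrist","w5");pickle.dump((ci,s),open("w5.pkl","wb"))
print([proj(ci,p).round(1) for p in((529.6,-26.8,89),(500.4,-7.7,86.5))])
# dark column (tail) rows near expected
g=cv2.cvtColor(w,6)
for r in range(225,268,3):
    print(r,' '.join('%3d'%k for k in g[r,292:332]))
E
```

```text
[-0.51876147 -0.44245018 -2.34167339] [496.72674155 -22.45748757 171.29575682]
[array([272.4, 231.7]), array([309.8, 264.3])]
225 206 205 204 200 202 201 197 199 199 200 200 198 201 197 167  98  78  62  40  40  31  33  59  96 117 121 123 122 125 125 126 130 128 131 128 126 129 129 125 125
228 206 205 201 202 201 197 199 197 199 199 199 201 197 170  99  87  79  61  38  39  34  37  49  89 118 122 120 121 121 121 122 122 121 119 124 123 122 125 122 128
231 201 205 203 199 200 199 200 200 198 200 200 197 170 102  88  81  53  37  40  38  36  35  62 101 122 122 122 122 123 120 122 120 124 123 121 121 122 122 121 123
234 200 201 199 202 200 199 197 199 199 198 199 195 166  99  87  73  37  35  39  38  33  33  60 101 118 118 118 121 119 117 118 121 122 122 123 123 124 118 121 118
237 202 202 198 199 198 201 199 198 200 201 196 169 109  99  87  59  30  33  37  35  32  37  68 115 125 126 126 125 125 124 123 125 122 121 123 119 119 118 122 118
240 200 199 199 199 198 198 200 203 200 198 195 198 197 173 103  60  35  34  35  37  34  36  75 121 124 126 127 127 126 124 123 125 125 124 124 125 124 12
[... 785 characters left out ...]
 107 185 225 228 230 231 232 231 231 231 232
258 199 196 189 176 165 188 215 229 230 231 232 224 200 160 109  57  52  52  55  52  56  56  55  61  63  59  68  70  68  78  71  68  62  74  84 113 149 174 191 214
261 178 213 227 228 230 232 231 228 217 172 123  98  72  72  79  81  85  86  89  88  91  88  90  87  89  92  92  92  91  92  90  89  95  91  91  89  86  84  77  77
264 231 231 229 214 163 107  73  71  71  79  84  85  86  86  89  82  90  87  86  87  84  88  87  88  90  89  93  91  90  92  90  90  88  89  91  90  89  92  86  90
267 223 184 109  78  75  79  81  81  79  81  84  86  85  90  88  88  85  91  88  84  88  87  83  83  85  88  87  90  89  88  92  89  93  91  84  89  87  88  87  88
```

The tail runs dark and unbroken across the toe at row 255, so it rides on top of the toe, with the toe tip about 4 mm past it. I'll keep lifting.

Emit:
carry_out(
  targets=[
    {"x": 0,"y": 0,"z": 0.001,"ax": 0,"ay": 0,"az": 0,"hand": -1},
    {"x": 0,"y": 0,"z": 0.002,"ax": 0,"ay": 0,"az": 0,"hand": -1},
    {"x": 0,"y": 0,"z": 0.003,"ax": 0,"ay": 0,"az": 0,"hand": -1},
    {"x": 0,"y": 0,"z": 0.003,"ax": 0,"ay": 0,"az": 0,"hand": -1},
  ],
)

```text
time_s: 17.8
eef_pos: [497.0, -22.5, 174.5]
ee_rot: [-0.45, 0.546, -0.449, -0.545]
force: [0.4, 0.5, -1.1]
grip_width: 0.178
```

Emit:
carry_out(
  targets=[
    {"x": 0,"y": 0,"z": 0.001,"ax": 0,"ay": 0,"az": 0,"hand": -1},
    {"x": 0,"y": 0,"z": 0.002,"ax": 0,"ay": 0,"az": 0,"hand": -1},
    {"x": 0,"y": 0,"z": 0.003,"ax": 0,"ay": 0,"az": 0,"hand": -1},
    {"x": 0,"y": 0,"z": 0.003,"ax": 0,"ay": 0,"az": 0,"hand": -1},
  ],
)

```text
time_s: 18.3
eef_pos: [496.7, -22.5, 177.3]
ee_rot: [-0.45, 0.546, -0.45, -0.546]
force: [-0.4, 0.2, -1.0]
grip_width: 0.18
```

Emit:
carry_out(
  targets=[
    {"x": 0,"y": 0,"z": 0.001,"ax": 0,"ay": 0,"az": 0,"hand": -1},
    {"x": 0,"y": 0,"z": 0.002,"ax": 0,"ay": 0,"az": 0,"hand": -1},
    {"x": 0,"y": 0,"z": 0.003,"ax": 0,"ay": 0,"az": 0,"hand": -1},
    {"x": 0,"y": 0,"z": 0.003,"ax": 0,"ay": 0,"az": 0,"hand": -1},
  ],
)

```text
time_s: 18.8
eef_pos: [496.7, -22.4, 180.3]
ee_rot: [-0.45, 0.546, -0.45, -0.546]
force: [0.8, 0.8, -0.8]
grip_width: 0.18
```

```bash
python3 - <<'E'
from h import *
import pickle
s=ctrl.sense();print(s["force"],s["eef_pos"])
ci,w=snap("wrist","w6");c2,i2=snap("scene","s6")
e=s["eef_pos"];u,v=[int(k) for k in proj(c2,e+[5,0,-75])]
a=cv2.resize(w[190:310,240:400],(400,300),interpolation=2)
b=cv2.resize(i2[v-18:v+18,u-24:u+24],(400,300),interpolation=2)
cv2.imwrite("pics/c7.png",np.hstack([a,b]))
E
```

```text
[ 0.80222475  0.76739566 -0.82119914] [496.68860143 -22.40536228 180.29173618]
```

View pics/c7.png

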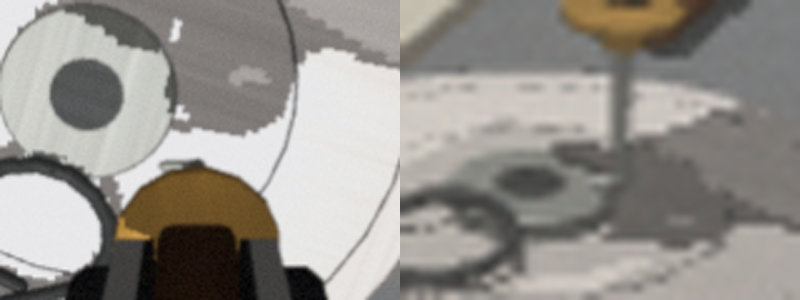

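The ring has sprung off: it lies on the wheel head to the +x/+y side of the hub, and the hub is bare. Now the pick goes back: raise, reverse the turn (+2.95 rad), and return along the original path.

Emit:
carry_out(
  targets=[
    {"x": 0,"y": 0,"z": 0.039,"ax": 0,"ay": 0,"az": 0.18,"hand": -1},
    {"x": -0.006,"y": 0.04,"z": 0.039,"ax": 0,"ay": 0,"az": 0.36,"hand": -1},
    {"x": -0.012,"y": 0.08,"z": 0.039,"ax": 0,"ay": 0,"az": 0.54,"hand": -1},
    {"x": -0.018,"y": 0.12,"z": 0.039,"ax": 0,"ay": 0,"az": 0.72,"hand": -1},
    {"x": -0.022,"y": 0.152,"z": 0.039,"ax": 0,"ay": 0,"az": 0.9,"hand": -1},
  ],
)

```text
time_s: 19.52
eef_pos: [474.2, 131.0, 219.2]
ee_rot: [-0.165, 0.688, -0.165, -0.688]
force: [0.7, 0.4, -0.6]
grip_width: 0.175
```

Emit:
carry_out(
  targets=[
    {"x": 0,"y": 0.03,"z": 0,"ax": 0,"ay": 0,"az": 0.18,"hand": -1},
    {"x": -0.01,"y": 0.06,"z": 0,"ax": 0,"ay": 0,"az": 0.36,"hand": -1},
    {"x": -0.01,"y": 0.09,"z": 0,"ax": 0,"ay": 0,"az": 0.54,"hand": -1},
    {"x": -0.01,"y": 0.12,"z": 0,"ax": 0,"ay": 0,"az": 0.72,"hand": -1},
    {"x": -0.01,"y": 0.15,"z": 0,"ax": 0,"ay": 0,"az": 0.9,"hand": -1},
  ],
)

```text
time_s: 20.15
eef_pos: [464.5, 280.6, 219.2]
ee_rot: [-0.15, -0.691, -0.15, 0.691]
force: [0.0, -0.0, -0.3]
grip_width: 0.178
```

Emit:
carry_out(
  targets=[
    {"x": 0,"y": 0,"z": 0,"ax": 0,"ay": 0,"az": 0.18,"hand": -1},
    {"x": 0,"y": 0,"z": 0,"ax": 0,"ay": 0,"az": 0.36,"hand": -1},
    {"x": 0,"y": 0,"z": 0,"ax": 0,"ay": 0,"az": 0.54,"hand": -1},
    {"x": 0,"y": 0,"z": 0,"ax": 0,"ay": 0,"az": 0.72,"hand": -1},
    {"x": 0,"y": 0,"z": 0,"ax": 0,"ay": 0,"az": 0.9,"hand": -1},
  ],
)

```text
time_s: 20.78
eef_pos: [464.6, 279.6, 219.1]
ee_rot: [-0.436, -0.557, -0.436, 0.557]
force: [-0.4, 0.3, -1.0]
grip_width: 0.181
```

Emit:
carry_out(
  targets=[
    {"x": 0,"y": 0,"z": 0,"ax": 0,"ay": 0,"az": 0.13,"hand": -1},
    {"x": 0,"y": 0,"z": 0,"ax": 0,"ay": 0,"az": 0.25,"hand": -1},
    {"x": 0,"y": 0,"z": -0.03,"ax": 0,"ay": 0,"az": 0.25,"hand": -1},
    {"x": 0,"y": 0,"z": -0.04,"ax": 0,"ay": 0,"az": 0.25,"hand": -1},
    {"x": 0,"y": 0,"z": -0.04,"ax": 0,"ay": 0,"az": 0.25,"hand": -1},
  ],
)

```text
time_s: 21.4
eef_pos: [464.5, 279.5, 179.0]
ee_rot: [0.5, 0.499, 0.5, -0.5]
force: [-0.0, -0.1, -0.3]
grip_width: 0.174
```

```bash
python3 - <<'E'
from h import *
import pickle
s=ctrl.sense();e=s["eef_pos"];print(s["force"],e,s["ee_rot"])
ci,w=snap("wrist","w7");t,ti=snap("top","t7")
pickle.dump((ci,t,s),open("w7.pkl","wb"))
g=cv2.cvtColor(w,cv2.COLOR_BGR2HSV)
print(proj(ci,(465.3,277.8,66)),proj(ci,e+[0,0,-80]),[onz(t,*proj(t,(529.6,-26.8,89)),89)])
# ring in top view: dark pixels on wheel
q=cv2.cvtColor(ti,6);print(proj(t,(529.6,-26.8,89)))
b=ti[195:270,335:422];b=cv2.resize(b,(500,431),interpolation=2)
a=cv2.resize(w[190:290,280:350],(300,431),interpolation=2)
cv2.imwrite("pics/c8.png",np.hstack([a,b]))
m=(q<95).astype("uint8")
for r in range(205,262):print(r,''.join('#' if k else '.' for k in m[r,345:412]))
E
```

```text
[-0.03301857 -0.12552998 -0.28300733] [464.54644405 279.54161743 179.01718914] [ 0.50006202  0.49946251  0.50037421 -0.50010081]
[319.01922512 241.48808991] [317.98435361 252.92053032] [array([529.6, -26.8,  89. ])]
[376.65021771 232.01892766]
205 ...................................................................
206 ...................................................................
207 ...................................................................
208 ...................................................................
209 ...................................................................
210 ...................................................................
211 ...................................................................
212 ...................................................................
213 ...................................................................
214 ...................................................................
215 ...................................................................
216 ............................................................
[... 2547 characters left out ...]
....................................................
253 ...................................................................
254 ...................................................................
255 ...................................................................
256 ...................................................................
257 ...................................................................
258 ...................................................................
259 ...................................................................
260 ...................................................................
261 ...................................................................
```

Emit:
carry_out(
  targets=[
    {"x": 0,"y": 0,"z": -0.02,"ax": 0,"ay": 0,"az": 0,"hand": -1},
    {"x": 0,"y": 0,"z": -0.028,"ax": 0,"ay": 0,"az": 0,"hand": -1},
    {"x": 0,"y": 0,"z": -0.033,"ax": 0,"ay": 0,"az": 0,"hand": -1},
    {"x": 0,"y": 0,"z": -0.038,"ax": 0,"ay": 0,"az": 0,"hand": -1},
  ],
)

```text
time_s: 22.0
eef_pos: [465.0, 279.7, 141.5]
ee_rot: [0.5, 0.5, 0.5, -0.499]
force: [-0.0, -0.1, -0.8]
grip_width: 0.179
```

View pics/c8.png

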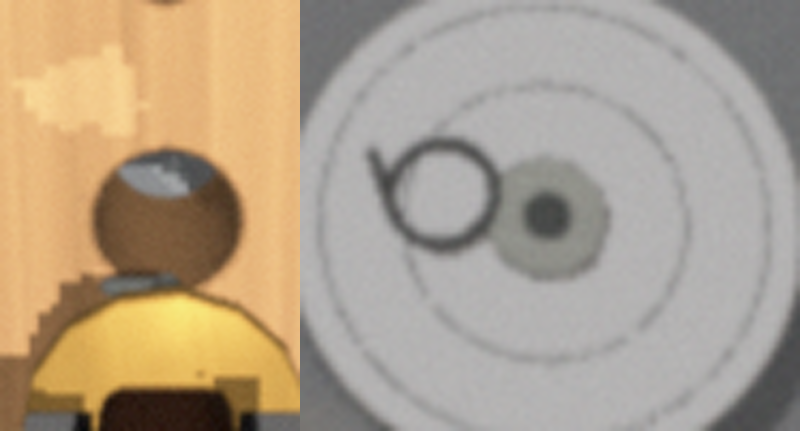

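Left: the toe is over the hole, and there has been no contact going in. Right: the ring lies at crop (442,193), touching or leaning on the hub's +y side, with its tail at the upper left (372,150). That was my last picture view, so from here I work by masks and numbers.

Emit:
carry_out(
  targets=[
    {"x": 0,"y": 0,"z": -0.02,"ax": 0,"ay": 0,"az": 0,"hand": -1},
    {"x": 0,"y": 0,"z": -0.035,"ax": 0,"ay": 0,"az": 0,"hand": -1},
    {"x": 0,"y": 0,"z": -0.043,"ax": 0,"ay": 0,"az": 0,"hand": -1},
    {"x": 0,"y": 0,"z": -0.0455,"ax": 0,"ay": 0,"az": 0,"hand": -1},
    {"x": 0,"y": 0,"z": -0.0465,"ax": 0,"ay": 0,"az": 0,"hand": -1},
  ],
)

```text
time_s: 22.62
eef_pos: [464.9, 279.7, 95.0]
ee_rot: [0.5, 0.5, 0.5, -0.5]
force: [-0.3, -0.4, -0.5]
grip_width: 0.178
```

```bash
python3 - <<'E'
from h import *
import pickle
ci,t,s=pickle.load(open("w7.pkl","rb"))
f=lambda x,y:(335+(x-300+.5)*87/500-.5,195+(y+.5)*75/431-.5)
for n,p,z in(("hub",(548,215),89),("ring",(442,193),86),("ring L",(386,193),82.5),("ring R",(502,193),90),("ring up",(442,136),86),("ring dn",(442,252),86),("tip",(372,150),86),("tail base",(388,190),82.5)):print(n,onz(t,*f(*p),z).round(1))
# same ring in wrist w6
ci,_=pickle.load(open("w5.pkl","rb"))
print(ctrl.sense()["force"],ctrl.sense()["eef_pos"])
E
```

```text
hub [529.8 -29.4  89. ]
ring [537.8  15.1  86. ]
ring L [537.5  38.5  82.5]
ring R [538.1  -9.8  90. ]
ring up [562.6  16.   86. ]
ring dn [512.4  14.2  86. ]
tip [555.   45.3  86. ]
tail base [538.9  37.7  82.5]
[-0.3205287  -0.41759638 -0.53078044] [464.88443692 279.67391192  95.00515051]
```

Emit:
carry_out(
  targets=[
    {"x": 0,"y": 0,"z": -0.0005,"ax": 0,"ay": 0,"az": 0,"hand": -1},
    {"x": 0,"y": 0,"z": -0.0005,"ax": 0,"ay": 0,"az": 0,"hand": 1},
    {"x": 0,"y": 0,"z": -0.0005,"ax": 0,"ay": 0,"az": 0,"hand": 1},
    {"x": 0,"y": 0,"z": -0.0005,"ax": 0,"ay": 0,"az": 0,"hand": 1},
    {"x": 0,"y": 0,"z": -0.0005,"ax": 0,"ay": 0,"az": 0,"hand": 1},
  ],
)

```text
time_s: 23.25
eef_pos: [464.7, 279.6, 94.2]
ee_rot: [0.5, 0.5, 0.5, -0.5]
force: [-0.4, -0.4, 0.5]
grip_width: 0.989
```

Emit:
carry_out(
  targets=[
    {"x": 0,"y": 0,"z": 0.03,"ax": 0,"ay": 0,"az": 0,"hand": 1},
    {"x": 0,"y": 0,"z": 0.08,"ax": 0,"ay": 0,"az": 0,"hand": 1},
    {"x": 0,"y": 0,"z": 0.12,"ax": 0,"ay": 0,"az": 0,"hand": 1},
    {"x": 0.02,"y": -0.04,"z": 0.12,"ax": 0,"ay": 0,"az": 0,"hand": 1},
    {"x": 0.03,"y": -0.09,"z": 0.12,"ax": 0,"ay": 0,"az": 0,"hand": 1},
  ],
)

```text
time_s: 23.88
eef_pos: [495.1, 188.9, 214.5]
ee_rot: [0.501, 0.5, 0.5, -0.499]
force: [0.7, 0.3, -0.0]
grip_width: 0.999
```

Emit:
carry_out(
  targets=[
    {"x": 0.01,"y": -0.04,"z": 0,"ax": 0,"ay": 0,"az": 0,"hand": 1},
    {"x": 0.02,"y": -0.08,"z": 0,"ax": 0,"ay": 0,"az": 0,"hand": 1},
    {"x": 0.03,"y": -0.12,"z": 0,"ax": 0,"ay": 0,"az": 0,"hand": 1},
    {"x": 0.043,"y": -0.155,"z": 0,"ax": 0,"ay": 0,"az": 0,"hand": 1},
    {"x": 0.043,"y": -0.155,"z": 0,"ax": 0,"ay": 0,"az": 0,"hand": 1},
  ],
)

```text
time_s: 24.5
eef_pos: [538.1, 32.7, 214.0]
ee_rot: [-0.499, -0.5, -0.499, 0.501]
force: [-0.3, 0.4, -0.8]
grip_width: 0.996
```

```bash
python3 - <<'E'
from h import *
import pickle
s=ctrl.sense();e=s["eef_pos"];print(e,s["force"])
ci,w=snap("wrist","w8");t,ti=snap("top","t8")
pickle.dump((ci,t,s),open("w8.pkl","wb"))
h=cv2.cvtColor(ti,cv2.COLOR_BGR2HSV)
m=cv2.inRange(h,(20,120,90),(35,255,255))[235:275,225:285];M=cv2.moments(m,True)
if M["m00"]:print("guard",onz(t,225+M["m10"]/M["m00"],235+M["m01"]/M["m00"],71).round(1),M["m00"])
print(proj(ci,(537.8,15.1,86)),proj(ci,(529.8,-29.4,89)))
g=cv2.cvtColor(w,6);m=(g<70).astype("uint8")
for r in range(200,320,2):print(r,''.join('#' if k else '.' for k in m[r,240:400:1]))
E
```

```text
[538.09501596  32.70848229 213.95294466] [-0.27369106  0.35530924 -0.76365856]
guard [458.4 275.1  71. ] 48.0
[317.6426768  254.69385313] [308.42836949 304.95623738]
200 ................................................................................................................................................................
202 ................................................................................................................................................................
204 ................................................................................................................................................................
206 ................................................................................................................................................................
208 ................................................................................................................................................................
210 .........................................................................................................
[... 8265 characters left out ...]
........................................
312 ...............................................................###########......................................................................................
314 ................................................................................................................................................................
316 ................................................................................................................................................................
318 ................................................................................................................................................................
```

The ring is a clean circle at (318,253) in the wrist view, against a predicted (318,255). I'll descend over it with the jaws along x.

Emit:
carry_out(
  targets=[
    {"x": 0,"y": -0.017,"z": -0.05,"ax": 0,"ay": 0,"az": 0,"hand": 1},
    {"x": 0,"y": -0.017,"z": -0.1,"ax": 0,"ay": 0,"az": 0,"hand": 1},
    {"x": 0,"y": -0.017,"z": -0.125,"ax": 0,"ay": 0,"az": 0,"hand": 1},
    {"x": 0,"y": -0.017,"z": -0.137,"ax": 0,"ay": 0,"az": 0,"hand": 1},
    {"x": 0,"y": -0.017,"z": -0.137,"ax": 0,"ay": 0,"az": 0,"hand": 1},
  ],
)

```text
time_s: 25.22
eef_pos: [537.6, 18.2, 77.3]
ee_rot: [0.5, 0.5, 0.501, -0.5]
force: [0.7, -0.8, 1.0]
grip_width: 0.998
```

Emit:
carry_out(
  targets=[
    {"x": 0,"y": 0,"z": 0,"ax": 0,"ay": 0,"az": 0,"hand": 0.1},
    {"x": 0,"y": 0,"z": 0,"ax": 0,"ay": 0,"az": 0,"hand": 0.1},
    {"x": 0,"y": 0,"z": 0,"ax": 0,"ay": 0,"az": 0,"hand": 0.1},
    {"x": 0,"y": 0,"z": 0,"ax": 0,"ay": 0,"az": 0,"hand": 0.1},
  ],
  grip_force=30,
)

```text
time_s: 25.72
eef_pos: [537.9, 17.5, 77.6]
ee_rot: [0.5, 0.5, 0.5, -0.5]
force: [0.1, -0.0, 3.0]
grip_width: 0.553
```

Emit:
carry_out(
  targets=[
    {"x": 0,"y": -0.001,"z": 0.0005,"ax": 0,"ay": 0,"az": 0,"hand": -1},
    {"x": 0,"y": -0.001,"z": 0.0005,"ax": 0,"ay": 0,"az": 0,"hand": -1},
    {"x": 0,"y": -0.001,"z": 0.0005,"ax": 0,"ay": 0,"az": 0,"hand": -1},
  ],
)

```text
time_s: 26.1
eef_pos: [538.4, 16.4, 79.3]
ee_rot: [0.501, 0.5, 0.5, -0.499]
force: [-3.1, -0.5, 14.7]
grip_width: 0.383
```

The opening fell to 32 mm with 15 N upward, so the tips rode over the wire. I'll lift, open and check.

Emit:
carry_out(
  targets=[
    {"x": 0,"y": 0,"z": 0.02,"ax": 0,"ay": 0,"az": 0,"hand": 1},
    {"x": 0,"y": 0.015,"z": 0.07,"ax": 0,"ay": 0,"az": 0,"hand": 1},
    {"x": 0,"y": 0.015,"z": 0.12,"ax": 0,"ay": 0,"az": 0,"hand": 1},
    {"x": 0,"y": 0.018,"z": 0.1365,"ax": 0,"ay": 0,"az": 0,"hand": 1},
    {"x": 0,"y": 0.018,"z": 0.1365,"ax": 0,"ay": 0,"az": 0,"hand": 1},
  ],
)

```text
time_s: 26.72
eef_pos: [537.9, 34.7, 215.0]
ee_rot: [0.501, 0.5, 0.5, -0.499]
force: [-0.6, -0.3, -0.3]
grip_width: 1.0
```

```bash
python3 - <<'E'
from h import *
import pickle
s=ctrl.sense();e=s["eef_pos"];print(e,s["force"])
ci,w=snap("wrist","w9");c2,i2=snap("scene","s9")
pickle.dump((ci,c2,s),open("w9.pkl","wb"))
g=cv2.cvtColor(w,6);m=(g<70).astype("uint8")
for r in range(206,314,2):print(r,''.join('#' if k else '.' for k in m[r,260:380:1]))
# scene view: is the ring flat? 
u,v=[int(k) for k in proj(c2,(538,15,83))];print(u,v,proj(c2,(538,15,93)),proj(c2,(529.8,-29.4,89)))
q=cv2.cvtColor(i2,6)
for r in range(v-20,v+20):print(r,''.join('#' if k<75 else('+' if k<130 else '.') for k in q[r,u-40:u+40]))
E
```

```text
[537.94490331  34.65933062 215.02873166] [-0.61863506 -0.25646111 -0.33444784]
206 ........................................................................................................................
208 ........................................................................................................................
210 .....................................................................######.............................................
212 .............................................................###############............................................
214 ....................................................#####################...............................................
216 ..............................................####################......................................................
218 ..........................................#########################.....................................................
220 ......................................##########............###########.................................................
222 .................
[... 8492 characters left out ...]
....................
239 ++++++++++..+.++++++..........................................+...+.............
240 +++++++++++++++++++++++........................................................+
241 ++++++++++++++++++++#++++...................................................++++
242 +++++.++++++++++++######+++++...........................................++++++++
243 ++++++++++++++++++#########++++++.................................+++++++++++###
244 ++++++++++++++++++##+##########++++++++..........................+++++++++######
245 +++++++++++++++++###################++++++++++++++++++++++++++++++++############
246 +++++++++++++++++###########################++++++++++++++++####################
```

The ring now lies flat and clear of the hub, with its centre at about (313.5,242) and its tail on the +y side pointing to +x. I'll pinch the wire at its -x side, one finger inside the ring.

```bash
python3 - <<'E'
from h import *
import pickle
ci,_,s=pickle.load(open("w9.pkl","rb"))
h=onz(ci,309,303,89);c=onz(ci,313.5,242,82.5)
print("hub",h,"ring",c,"L",onz(ci,284,243,82.5),"R",onz(ci,343,243,82.5),"N",onz(ci,313,218,82.5),"rel",c-h+[529.8,-29.4,0])
t,ti=snap("top","t9");q=cv2.cvtColor(ti,6);print(proj(t,(534,24,82.5)))
for r in range(210,245):print(r,''.join('#' if k<95 else('+' if k<130 else '.') for k in q[r,338:392]))
E
```

```text
hub [530.61598859 -26.17868249  89.        ] ring [534.54479253  26.61824428  82.5       ] L [509.95670892  25.72556961  82.5       ] R [559.12707578  25.76993116  82.5       ] N [534.18377094  47.05390314  82.5       ] rel [533.72880393  23.39692677  -6.5       ]
[355.48134161 229.86925628]
210 ..................++++++.....................++.......
211 .......................++....................++.......
212 ......................+......................++.......
213 ..........................+++..............++++.......
214 ..................................+.......++++........
215 ++++++++++..................++.++....+++++++++........
216 ++++++++++++++++++..........++++++++++++++++++........
217 +++++++++++++++++++++.......++++++++++++++++++........
218 ++++++.+++++++++++++++++++..++++++++++++++++++........
219 ++++++.+..+++++++++++++++++++++++++++++++++++.........
220 ++++...++.....+++++++++++++++++++++++++++++++.........
221 ++++.+..........+++++++++++++++++++++++++++++.........
222 ++++.+..............+++++++++++++++++++++++#+.........
223 +++............+++....++++++++++++++
[... 557 characters left out ...]
.............++++++++++++++++++++++####+..........+
234 ...........+.....++++++++++++++++++++++###+..........+
235 ................++.+++++++++++++++++++###++..........+
236 .................+++++++++++++++++++++###++.........++
237 .............+.+.+.+++++++++++++++++++####++++..+..+++
238 ..........+......+++++++++++++++++++++####+++++++..+++
239 .................+++++++++++++++++++++####++++++++++++
240 ..................+.+++++++++++++++++######+++++++++++
241 .................++++++++++++++++++++######+++++++++++
242 ...............+.++++++++++++++++++++######+++++++++++
243 ................+++++++++++++++++++++#######++++++++++
244 .............+..+++++++++++++++++++++#######++++++++++
```

Emit:
carry_out(
  targets=[
    {"x": -0.026,"y": -0.01,"z": -0.03,"ax": 0,"ay": 0,"az": 0,"hand": -0.45},
    {"x": -0.026,"y": -0.01,"z": -0.08,"ax": 0,"ay": 0,"az": 0,"hand": -0.45},
    {"x": -0.026,"y": -0.01,"z": -0.11,"ax": 0,"ay": 0,"az": 0,"hand": -0.45},
    {"x": -0.026,"y": -0.01,"z": -0.125,"ax": 0,"ay": 0,"az": 0,"hand": -0.45},
    {"x": -0.026,"y": -0.01,"z": -0.13,"ax": 0,"ay": 0,"az": 0,"hand": -0.45},
  ],
)

```text
time_s: 27.5
eef_pos: [511.5, 24.6, 83.5]
ee_rot: [0.5, 0.5, 0.501, -0.5]
force: [-0.2, -0.1, -0.7]
grip_width: 0.276
```

Emit:
carry_out(
  targets=[
    {"x": 0,"y": 0,"z": -0.001,"ax": 0,"ay": 0,"az": 0,"hand": -0.45},
    {"x": 0,"y": 0,"z": -0.002,"ax": 0,"ay": 0,"az": 0,"hand": -0.45},
    {"x": 0,"y": 0,"z": -0.002,"ax": 0,"ay": 0,"az": 0,"hand": -0.45},
  ],
)

```text
time_s: 27.88
eef_pos: [511.9, 24.6, 82.7]
ee_rot: [0.501, 0.5, 0.5, -0.5]
force: [0.2, 0.1, 1.1]
grip_width: 0.273
```

Emit:
carry_out(
  targets=[
    {"x": 0,"y": 0,"z": -0.001,"ax": 0,"ay": 0,"az": 0,"hand": -0.45},
    {"x": 0,"y": 0,"z": -0.001,"ax": 0,"ay": 0,"az": 0,"hand": -0.45},
  ],
)

```text
time_s: 28.12
eef_pos: [511.6, 24.6, 81.2]
ee_rot: [0.5, 0.5, 0.5, -0.5]
force: [1.1, 1.1, -0.6]
grip_width: 0.275
```

Emit:
carry_out(
  targets=[
    {"x": 0,"y": 0,"z": 0,"ax": 0,"ay": 0,"az": 0,"hand": -1},
    {"x": 0,"y": 0,"z": 0,"ax": 0,"ay": 0,"az": 0,"hand": -1},
    {"x": 0,"y": 0,"z": 0,"ax": 0,"ay": 0,"az": 0,"hand": -1},
    {"x": 0,"y": 0,"z": 0,"ax": 0,"ay": 0,"az": 0,"hand": -1},
  ],
  grip_force=50,
)

```text
time_s: 28.62
eef_pos: [511.8, 24.6, 81.3]
ee_rot: [0.5, 0.5, 0.5, -0.5]
force: [-0.2, 0.0, 2.0]
grip_width: 0.033
```

Emit:
carry_out(
  targets=[
    {"x": 0,"y": 0,"z": 0.01,"ax": 0,"ay": 0,"az": 0,"hand": -1},
    {"x": 0,"y": 0,"z": 0.04,"ax": 0,"ay": 0,"az": 0,"hand": -1},
    {"x": 0,"y": 0,"z": 0.09,"ax": 0,"ay": 0,"az": 0,"hand": -1},
    {"x": 0,"y": 0,"z": 0.11,"ax": 0,"ay": 0,"az": 0,"hand": -1},
    {"x": 0,"y": 0,"z": 0.11,"ax": 0,"ay": 0,"az": 0,"hand": -1},
  ],
)

```text
time_s: 29.25
eef_pos: [512.1, 24.5, 192.7]
ee_rot: [0.501, 0.5, 0.499, -0.499]
force: [-0.0, -0.5, -0.5]
grip_width: -0.001
```

```bash
python3 - <<'E'
from h import *
import pickle
s=ctrl.sense();e=s["eef_pos"];print(e,s["force"],s["grip_width"])
ci,w=snap("wrist","w10")
g=cv2.cvtColor(w,6)
for r in range(210,340,3):print(r,''.join('#' if k<70 else('+' if k<120 else '.') for k in g[r,270:420:1]))
E
```

```text
[512.12590935  24.53933908 192.65520192] [-0.02259573 -0.5027639  -0.51671798] -0.0007885214509235695
210 ..............................................................................................+#####+.................................................
213 ..............................................................................................+#####+.................................................
216 ..............................................................................................#####+..................................................
219 ..............................................................................................#####+..................................................
222 ..............................................................................................+####+..................................................
225 ..............................................................................................+#####..................................................
228 ................................................................
[... 5121 characters left out ...]
################+...............................................................
330 .....+++#################################+..+#########++#################################.............................................................
333 .....+####################################+.+##############################################......................................+....................
336 ....+#######################################################################################+.........................+######################+........
339 ..+##########################################################################################+.....................################################+..
```

The wire slipped out as I lifted: the tips were holding only its top. I need to go lower, so I'll find the ring again.

```bash
cat >> h.py <<'E'
def ring(w,ci,lo=(150,280),z=82.5,show=True):
    g=cv2.cvtColor(w,6);m=(g<90).astype("uint8");m[330:]=0
    cs,hi=cv2.findContours(m,cv2.RETR_CCOMP,cv2.CHAIN_APPROX_NONE);out=[]
    for c,h in zip(cs,hi[0]):
        a=cv2.contourArea(c)
        if h[3]>=0 and 500<a<6000:
            (u,v),r=cv2.minEnclosingCircle(c);M=cv2.moments(c)
            if a/(np.pi*r*r)>.6:
                u,v=M["m10"]/M["m00"],M["m01"]/M["m00"];out.append((u,v,r,a))
                print("ring hole px",round(u,1),round(v,1),round(r,1),"world",onz(ci,u,v,z).round(1))
                x,y,W,H=cv2.boundingRect(c)
                if show:
                    for rr in range(max(0,y-22),y+H+22,3):print(rr,''.join('#' if k else '.' for k in m[rr,max(0,x-25):x+W+25]))
    return out
E
python3 - <<'E'
from h import *
s=ctrl.sense();print(s["eef_pos"])
ci,w=snap("wrist","w11");ring(w,ci)
u,v=proj(ci,(529.8,-29.4,89));print("hub pred",u,v)
E
```

```text
[511.51205799  24.60775771 191.19812092]
ring hole px 397.1 219.4 28.2 world [570.8  41.5  82.5]
170 ..........................................................................................................
173 ..........................................................................................................
176 ..........................................................................................................
179 ..........................................................................................................
182 ..........................................................................................................
185 ...........................###............................................................................
188 .........................######.................##############............................................
191 ........................#######.......###############################.....................................
194 ........................######.....##############.............#############...............................
197 
[... 2004 characters left out ...]
............................................###.....................................................
254 ..........................................................................................................
257 ..........................................................................................................
260 ..........................................................................................................
263 ..........................................................................................................
266 ..........................................................................................................
hub pred 340.9736945974813 309.0371412503638
```

Emit:
carry_out(
  targets=[
    {"x": 0.015,"y": 0,"z": 0,"ax": 0,"ay": 0,"az": 0.18,"hand": -0.58},
    {"x": 0.03,"y": 0,"z": 0,"ax": 0,"ay": 0,"az": 0.36,"hand": -0.58},
    {"x": 0.043,"y": -0.002,"z": 0,"ax": 0,"ay": 0,"az": 0.54,"hand": -0.58},
    {"x": 0.043,"y": -0.002,"z": 0,"ax": 0,"ay": 0,"az": 0.72,"hand": -0.58},
    {"x": 0.043,"y": -0.002,"z": 0,"ax": 0,"ay": 0,"az": 0.79,"hand": -0.58},
  ],
)

```text
time_s: 29.98
eef_pos: [554.2, 22.6, 189.5]
ee_rot: [0.653, 0.267, 0.656, -0.268]
force: [-0.4, -0.1, -1.0]
grip_width: 0.212
```

Emit:
carry_out(
  targets=[
    {"x": 0,"y": 0,"z": 0,"ax": 0,"ay": 0,"az": 0,"hand": -0.58},
    {"x": 0,"y": 0,"z": 0,"ax": 0,"ay": 0,"az": 0,"hand": -0.58},
  ],
)

```text
time_s: 30.22
eef_pos: [554.4, 22.6, 190.5]
ee_rot: [0.653, 0.269, 0.654, -0.269]
force: [0.1, 0.3, 0.1]
grip_width: 0.214
```

```bash
python3 - <<'E'
from h import *
s=ctrl.sense();e=s["eef_pos"];print(e,s["ee_rot"],s["grip_width"])
ci,w=snap("wrist","w12");ring(w,ci)
# hub bias: dark hub dot
g=cv2.cvtColor(w,6);u,v=proj(ci,(529.8,-29.4,89));print("hub pred",u,v)
m=(g<80).astype("uint8")
n,l,st,cc=cv2.connectedComponentsWithStats(m)
print([(st[i].tolist(),cc[i].round(1).tolist(),onz(ci,*cc[i],89).round(1).tolist()) for i in range(1,n) if 200<st[i][4]<1500])
E
```

```text
[554.39313954  22.62314042 190.51517032] [ 0.6533957   0.26915461  0.65427541 -0.26935765] 0.21441018941904352
ring hole px 348.9 238.5 27.5 world [570.6  41.2  82.5]
190 .........................................................................................................
193 .........................................................................................................
196 ........................................................#####............................................
199 .....................................................#########...........................................
202 ................................................############.............................................
205 ............................................###########..................................................
208 .........................................###################..#..........................................
211 .....................................###############################.....................................
214 .................................#########.......
[... 2425 characters left out ...]
...................................................
283 ........................##...............................................................................
286 #......................##.................##############.................................................
hub pred 244.59197476098095 267.146133639699
[([0, 122, 33, 50, 321], [13.9, 140.9], [346.7, -78.0, 89.0]), ([0, 175, 17, 42, 373], [6.5, 194.9], [363.5, -116.5, 89.0]), ([317, 196, 65, 94, 1167], [347.8, 235.6], [566.7, 43.1, 89.0]), ([233, 243, 48, 42, 1115], [256.1, 262.5], [533.4, -20.4, 89.0]), ([32, 293, 93, 82, 1423], [92.2, 320.4], [472.1, -154.7, 89.0]), ([8, 304, 56, 40, 379], [25.4, 317.2], [428.9, -196.5, 89.0])]
```

Emit:
carry_out(
  targets=[
    {"x": 0.0007,"y": 0.003,"z": -0.04,"ax": 0,"ay": 0,"az": 0,"hand": -0.58},
    {"x": 0.0007,"y": 0.003,"z": -0.08,"ax": 0,"ay": 0,"az": 0,"hand": -0.58},
    {"x": 0.0007,"y": 0.003,"z": -0.1,"ax": 0,"ay": 0,"az": 0,"hand": -0.58},
    {"x": 0.0007,"y": 0.003,"z": -0.109,"ax": 0,"ay": 0,"az": 0,"hand": -0.58},
    {"x": 0.0007,"y": 0.003,"z": -0.109,"ax": 0,"ay": 0,"az": 0,"hand": -0.58},
  ],
)

```text
time_s: 30.9
eef_pos: [555.4, 25.6, 82.2]
ee_rot: [0.654, 0.269, 0.654, -0.269]
force: [-0.4, -0.2, 0.1]
grip_width: 0.21
```

Emit:
carry_out(
  targets=[
    {"x": 0,"y": 0,"z": -0.001,"ax": 0,"ay": 0,"az": 0,"hand": -0.58},
    {"x": 0,"y": 0,"z": -0.002,"ax": 0,"ay": 0,"az": 0,"hand": -0.58},
    {"x": 0,"y": 0,"z": -0.002,"ax": 0,"ay": 0,"az": 0,"hand": -0.58},
  ],
)

```text
time_s: 31.28
eef_pos: [555.4, 25.6, 80.5]
ee_rot: [0.654, 0.269, 0.654, -0.269]
force: [0.1, 0.5, -0.1]
grip_width: 0.212
```

Emit:
carry_out(
  targets=[
    {"x": 0,"y": 0,"z": -0.001,"ax": 0,"ay": 0,"az": 0,"hand": -0.58},
    {"x": 0,"y": 0,"z": -0.0015,"ax": 0,"ay": 0,"az": 0,"hand": -0.58},
    {"x": 0,"y": 0,"z": -0.0015,"ax": 0,"ay": 0,"az": 0,"hand": -0.58},
  ],
)

```text
time_s: 31.65
eef_pos: [555.8, 25.5, 80.2]
ee_rot: [0.655, 0.269, 0.653, -0.269]
force: [-4.6, 0.1, 11.5]
grip_width: 0.209
```

Emit:
carry_out(
  targets=[
    {"x": 0,"y": 0,"z": -0.001,"ax": 0,"ay": 0,"az": 0,"hand": -0.58},
    {"x": 0,"y": 0,"z": -0.0015,"ax": 0,"ay": 0,"az": 0,"hand": -0.58},
    {"x": 0,"y": 0,"z": -0.0015,"ax": 0,"ay": 0,"az": 0,"hand": -0.58},
  ],
)

```text
time_s: 32.02
eef_pos: [556.3, 25.5, 80.2]
ee_rot: [0.655, 0.269, 0.653, -0.269]
force: [-7.6, 0.4, 23.9]
grip_width: 0.209
```

The tips meet the wheel at z≈80.2, and a pinch there only just reaches below the wire's middle. The upturned tail stands higher and gives a surer grip. I'll rise and locate the tail from the pictures already taken.

Emit:
carry_out(
  targets=[
    {"x": 0,"y": 0,"z": 0.01,"ax": 0,"ay": 0,"az": 0,"hand": -0.58},
    {"x": 0,"y": 0,"z": 0.05,"ax": 0,"ay": 0,"az": 0,"hand": -0.58},
    {"x": 0,"y": 0,"z": 0.1,"ax": 0,"ay": 0,"az": 0,"hand": -0.58},
    {"x": 0,"y": 0,"z": 0.115,"ax": 0,"ay": 0,"az": 0,"hand": -0.4},
    {"x": 0,"y": 0,"z": 0.115,"ax": 0,"ay": 0,"az": 0,"hand": -0.4},
  ],
)

```text
time_s: 32.65
eef_pos: [555.5, 25.6, 192.4]
ee_rot: [0.654, 0.269, 0.654, -0.269]
force: [-0.7, 0.8, -0.0]
grip_width: 0.302
```

```bash
python3 - <<'E'
from h import *
s=ctrl.sense();e=s["eef_pos"];print(e,s["grip_width"])
ci,w=snap("wrist","w13");o=ring(w,ci,show=False)
g=cv2.cvtColor(w,6)
u0,v0=int(o[0][0]),int(o[0][1])
for r in range(v0-50,v0-10,3):print(r,u0-45,''.join('#' if k<70 else('+' if k<110 else '.') for k in g[r,u0-45:u0+35]))
# tail: farthest dark pixel from ring centre in component
m=(g<100).astype("uint8");m[v0-5:]=0
n,l,st,cc=cv2.connectedComponentsWithStats(m)
yy,xx=np.nonzero(m[v0-70:v0,u0-60:u0+60]);yy+=v0-70;xx+=u0-60
P=np.array([onz(ci,a,b,84)[:2] for a,b in zip(xx,yy)]);c=onz(ci,o[0][0],o[0][1],82.5)[:2]
d=np.hypot(*(P-c).T);k=(d>27)&(d<36);Q=P[k];print(k.sum())
vx,vy,x0,y0=cv2.fitLine(Q.astype(np.float32),2,0,.01,.01).ravel();print("tail dir",vx,vy,"pt",x0,y0,"tip",P[(d<45)&(d>33)].mean(0) if ((d<45)&(d>33)).any() else None, d[d<45].max())
E
```

```text
[555.47033971  25.58186707 192.44459231] 0.30235574967561135
ring hole px 344.7 239.1 27.2 world [570.6  41.3  82.5]
ring hole px 27.1 82.3 26.9 world [327.7 -38.7  82.5]
189 299 .......................................................................+++++++++
192 299 .........................................................................+++++++
195 299 ............................................................................+++.
198 299 ................................................+######+....................++++
201 299 ...........................................++#########+......................+++
204 299 ........................................+#########++..........................++
207 299 ....................................+##########...............................++
210 299 .................................########################+......................
213 299 .............................+#########################+++#####++...............
216 299 .........................+########+......................##########+............
219 299 ......................+#######+................................#######+.........
222 299 ....................+######+......................................#######+......
225 299 .................+#######+..........................................+######.....
228 299 ...............++#####+..............................................+######....
81
tail dir 0.36982518 0.92910135 pt 550.5461 63.037506 tip [556.57263877  82.819366  ] 43.8415405255981
```

```bash
python3 - <<'E'
from h import *
ci=viewer.camera_info("wrist")
for u,v,z in((350.5,198,87),(344.5,204,86),(340.5,207,85.5),(332.5,213,84.3)):print(onz(ci,u,v,z).round(1))
print(ctrl.sense()["eef_pos"])
E
```

```text
[548.9  66.4  87. ]
[549.2  60.3  86. ]
[548.8  56.6  85.5]
[548.2  49.2  84.3]
[554.96996222  25.63099934 191.20373223]
```

The tail lies too close beside the ring for a finger to fit. Pinching the wire with the tips lightly on the wheel puts the pad edge about at the wire's middle, which should hold, so I'll do that and read the opening before lifting.

Emit:
carry_out(
  targets=[
    {"x": 0,"y": 0,"z": -0.04,"ax": 0,"ay": 0,"az": 0,"hand": -0.62},
    {"x": 0,"y": 0,"z": -0.08,"ax": 0,"ay": 0,"az": 0,"hand": -0.62},
    {"x": 0,"y": 0,"z": -0.105,"ax": 0,"ay": 0,"az": 0,"hand": -0.62},
    {"x": 0,"y": 0,"z": -0.111,"ax": 0,"ay": 0,"az": 0,"hand": -0.62},
    {"x": 0,"y": 0,"z": -0.112,"ax": 0,"ay": 0,"az": 0,"hand": -0.62},
  ],
)

```text
time_s: 33.33
eef_pos: [555.0, 25.6, 80.2]
ee_rot: [0.654, 0.269, 0.654, -0.269]
force: [-5.9, 0.3, 17.0]
grip_width: 0.19
```

Emit:
carry_out(
  targets=[
    {"x": 0,"y": 0,"z": -0.0005,"ax": 0,"ay": 0,"az": 0,"hand": -1},
    {"x": 0,"y": 0,"z": -0.0005,"ax": 0,"ay": 0,"az": 0,"hand": -1},
    {"x": 0,"y": 0,"z": -0.0005,"ax": 0,"ay": 0,"az": 0,"hand": -1},
  ],
  grip_force=25,
)

```text
time_s: 33.7
eef_pos: [555.8, 25.5, 80.3]
ee_rot: [0.655, 0.269, 0.654, -0.269]
force: [-0.9, 1.2, 13.2]
grip_width: 0.055
```

The opening reads 0.055, about the wire's full thickness. I'll tighten and lift.

Emit:
carry_out(
  targets=[
    {"x": 0,"y": 0,"z": 0,"ax": 0,"ay": 0,"az": 0,"hand": -1},
    {"x": 0,"y": 0,"z": 0.003,"ax": 0,"ay": 0,"az": 0,"hand": -1},
    {"x": 0,"y": 0,"z": 0.008,"ax": 0,"ay": 0,"az": 0,"hand": -1},
    {"x": 0,"y": 0,"z": 0.015,"ax": 0,"ay": 0,"az": 0,"hand": -1},
  ],
  grip_force=40,
)

```text
time_s: 34.2
eef_pos: [554.9, 25.6, 94.4]
ee_rot: [0.654, 0.269, 0.655, -0.269]
force: [-0.1, -0.5, -1.3]
grip_width: 0.043
```

Emit:
carry_out(
  targets=[
    {"x": 0,"y": 0,"z": 0.03,"ax": 0,"ay": 0,"az": 0,"hand": -1},
    {"x": 0,"y": 0,"z": 0.06,"ax": 0,"ay": 0,"az": 0,"hand": -1},
    {"x": 0,"y": 0,"z": 0.08,"ax": 0,"ay": 0,"az": 0,"hand": -1},
  ],
)

```text
time_s: 34.58
eef_pos: [555.5, 25.6, 176.2]
ee_rot: [0.654, 0.269, 0.654, -0.269]
force: [-0.2, 0.7, -1.2]
grip_width: 0.041
```

The ring is held (opening 0.041). I'll carry it to the dish.

Emit:
carry_out(
  targets=[
    {"x": -0.018,"y": -0.05,"z": 0,"ax": 0,"ay": 0,"az": 0,"hand": -1},
    {"x": -0.036,"y": -0.1,"z": 0,"ax": 0,"ay": 0,"az": 0,"hand": -1},
    {"x": -0.054,"y": -0.15,"z": 0,"ax": 0,"ay": 0,"az": 0,"hand": -1},
    {"x": -0.072,"y": -0.2,"z": 0,"ax": 0,"ay": 0,"az": 0,"hand": -1},
    {"x": -0.09,"y": -0.25,"z": 0,"ax": 0,"ay": 0,"az": 0,"hand": -1},
  ],
)

```text
time_s: 35.2
eef_pos: [464.5, -225.9, 175.0]
ee_rot: [0.654, 0.269, 0.654, -0.269]
force: [0.5, -0.6, -1.0]
grip_width: 0.04
```

Emit:
carry_out(
  targets=[
    {"x": -0.01,"y": -0.035,"z": 0,"ax": 0,"ay": 0,"az": 0,"hand": -1},
    {"x": -0.021,"y": -0.069,"z": 0,"ax": 0,"ay": 0,"az": 0,"hand": -1},
    {"x": -0.021,"y": -0.069,"z": 0,"ax": 0,"ay": 0,"az": 0,"hand": -1},
    {"x": -0.021,"y": -0.069,"z": 0,"ax": 0,"ay": 0,"az": 0,"hand": -1},
  ],
)

```text
time_s: 35.7
eef_pos: [444.4, -292.8, 174.7]
ee_rot: [0.654, 0.269, 0.654, -0.269]
force: [-0.8, 0.4, -0.5]
grip_width: 0.043
```

```bash
python3 - <<'E'
from h import *
s=ctrl.sense();print(s["eef_pos"],s["grip_width"],s["force"])
ci,w=snap("wrist","w14")
h=cv2.cvtColor(w,cv2.COLOR_BGR2HSV);m=cv2.inRange(h,(95,100,40),(120,255,255))
c=max(cv2.findContours(m,0,1)[0],key=cv2.contourArea);c=cv2.convexHull(c);e=cv2.fitEllipse(c);print(e,onz(ci,*e[0],30))
u,v=[int(k) for k in e[0]];g=cv2.cvtColor(w,6)
for r in range(v-70,min(479,v+90),5):print(r,u-80,''.join('#' if k<55 else('+' if m[r,max(0,u-80)+i] else '.') for i,k in enumerate(g[r,max(0,u-80):u+80])))
E
```

```text
[ 444.4335358  -292.79368123  174.69171798] 0.04336134553120611 [-0.81872058  0.43419433 -0.54372513]
((344.0068054199219, 223.6502685546875), (141.59451293945312, 148.0613250732422), 80.03109741210938) [ 458.14183421 -273.03037479   30.        ]
153 264 .........................................................................+++++++++++++++++++....................................................................
158 264 ......................................................++++++++++++++++++++++++++++++++++++++++++++++++++++++++..................................................
163 264 ...........................................+++++++++++++++++++++++++++++++++++++++++++++++++++++++++++++++++++++++++++++........................................
168 264 ....................................+++++++++++++++++++++++++++++++++++++++++++++++++++++++++++++++++++++++++++++++++++++++++++.................................
173 264 ..............................+++++++++++++++++++++++++++++++++++++++++++++++++++++++++++++++++++++++++++++++++++++++++++++++++++++++...........................
178 264 
[... 3854 characters left out ...]
......###...............
293 264 ...............................................################............+++++++++++++++++++++++++............................................##..............
298 264 ......................############............#################............############...........................................................##............
303 264 ..................################............##################............###############......................................................###............
308 264 .................################.............##################.............###############.....................................................###............
```

Emit:
carry_out(
  targets=[
    {"x": 0,"y": 0,"z": -0.05,"ax": 0,"ay": 0,"az": 0,"hand": -1},
    {"x": 0,"y": 0,"z": -0.1,"ax": 0,"ay": 0,"az": 0,"hand": -1},
    {"x": 0,"y": 0,"z": -0.135,"ax": 0,"ay": 0,"az": 0,"hand": -1},
    {"x": 0,"y": 0,"z": -0.15,"ax": 0,"ay": 0,"az": 0,"hand": -1},
    {"x": 0,"y": 0,"z": -0.155,"ax": 0,"ay": 0,"az": 0,"hand": -1},
  ],
)

```text
time_s: 36.38
eef_pos: [444.8, -293.1, 19.8]
ee_rot: [0.654, 0.269, 0.654, -0.269]
force: [0.4, 0.0, -0.2]
grip_width: 0.039
```

Emit:
carry_out(
  targets=[
    {"x": 0,"y": 0,"z": -0.002,"ax": 0,"ay": 0,"az": 0,"hand": -1},
    {"x": 0,"y": 0,"z": -0.004,"ax": 0,"ay": 0,"az": 0,"hand": -1},
    {"x": 0,"y": 0,"z": -0.004,"ax": 0,"ay": 0,"az": 0,"hand": -1},
  ],
)

```text
time_s: 36.75
eef_pos: [444.5, -293.6, 16.2]
ee_rot: [0.654, 0.269, 0.654, -0.269]
force: [-0.2, -0.7, 0.1]
grip_width: 0.043
```

Now a narrow release, then straight up.

Emit:
carry_out(
  targets=[
    {"x": 0,"y": 0,"z": -0.002,"ax": 0,"ay": 0,"az": 0,"hand": -1},
    {"x": 0,"y": 0,"z": -0.002,"ax": 0,"ay": 0,"az": 0,"hand": -0.6},
    {"x": 0,"y": 0,"z": -0.002,"ax": 0,"ay": 0,"az": 0,"hand": -0.6},
    {"x": 0,"y": 0,"z": -0.002,"ax": 0,"ay": 0,"az": 0,"hand": -0.6},
  ],
)

```text
time_s: 37.25
eef_pos: [444.4, -293.4, 13.8]
ee_rot: [0.654, 0.269, 0.654, -0.269]
force: [-0.3, -0.2, -0.8]
grip_width: 0.199
```

Emit:
carry_out(
  targets=[
    {"x": 0,"y": 0,"z": 0.02,"ax": 0,"ay": 0,"az": 0,"hand": -0.6},
    {"x": 0,"y": 0,"z": 0.06,"ax": 0,"ay": 0,"az": 0,"hand": -0.6},
    {"x": 0,"y": 0,"z": 0.12,"ax": 0,"ay": 0,"az": 0,"hand": -0.6},
    {"x": -0.03,"y": 0,"z": 0.16,"ax": 0,"ay": 0,"az": 0,"hand": -0.6},
    {"x": -0.06,"y": 0,"z": 0.18,"ax": 0,"ay": 0,"az": 0,"hand": -0.6},
  ],
)

```text
time_s: 37.88
eef_pos: [384.0, -293.7, 195.9]
ee_rot: [0.655, 0.268, 0.653, -0.269]
force: [-0.5, 0.2, -0.1]
grip_width: 0.198
```

```bash
python3 - <<'E'
from h import *
s=ctrl.sense();print(s["eef_pos"],s["grip_width"],s["force"])
ci,w=snap("wrist","w15");t,ti=snap("top","t15");c2,i2=snap("scene","s15")
h=cv2.cvtColor(w,cv2.COLOR_BGR2HSV);m=cv2.inRange(h,(95,100,40),(120,255,255))
c=max(cv2.findContours(m,0,1)[0],key=cv2.contourArea);c=cv2.convexHull(c);e=cv2.fitEllipse(c);print("dish",e[0],e[1],onz(ci,*e[0],30).round(1))
cs,hi=cv2.findContours(m,cv2.RETR_CCOMP,1)
for k,hh in zip(cs,hi[0]):
    if cv2.contourArea(k)>300:
        M=cv2.moments(k);print("contour hole" if hh[3]>=0 else "outer",cv2.contourArea(k),onz(ci,M["m10"]/M["m00"],M["m01"]/M["m00"],10).round(1))
x,y,W,H=cv2.boundingRect(c)
for r in range(y,y+H,4):print(r,''.join('+' if m[r,i] else('#' if w[r,i].max()<110 else '.') for i in range(x,x+W)))
# pick in block: top view, compare with start
a=cv2.imread("pics/top0.png").astype(int)
d=np.abs(ti.astype(int)-a).max(2)
for n,(u0,u1,v0,v1) in dict(block=(215,290,225,290),tub=(160,200,222,262),tile=(120,182,262,292),rib=(352,385,276,320)).items():
    q=d[v0:v1,u0:u1]>60;print(n,"changed px",q.sum())
hh=cv2.cvtColor(ti,cv2.COLOR_BGR2HSV)
for im in(a.astype("uint8"),ti):
    hh=cv2.cvtColor(im,cv2.COLOR_BGR2HSV);z=cv2.inRange(hh,(0,40,0),(30,255,85))[238:262,238:266];M=cv2.moments(z,True);print("handle",238+M["m10"]/M["m00"],238+M["m01"]/M["m00"],M["m00"])
E
```

```text
[ 383.99077921 -293.69333823  195.86888093] 0.19835242663340416 [-0.49923     0.17070965 -0.1252193 ]
dish (386.1384582519531, 261.3906555175781) (123.14994812011719, 133.67510986328125) [ 457.9 -273.6   30. ]
outer 1059.5 [ 458.6 -275.5   10. ]
outer 11839.0 [ 465.2 -271.8   10. ]
contour hole 1888.0 [ 457.7 -274.7   10. ]
200 .............................................##########...+++++++++++++++++++++++....................................................
204 ................................###########.+++++++++++++++++++++++++++++++++++++++++++++++++++......................................
208 .....................#############..+++++++++++++++++++++++++++++++++++++++++++++++++++++++++++++++++++..............................
212 ................#############.++++++++++++++++++++++++++++++++++++++++++++++++++++++++++++++++++++++++++++++++.......................
216 ............###########.++++++++++++++++++++++++++++++++++++++++++++++++++++++++++++++++++++++++++++++++++++++++++...................
220 .......############.++++++++++++++++++++++++++++++++++++++++++++++++++++++++++++
[... 2973 characters left out ...]
###################################++++++++++++++++++++++++++++++++++++++++++++++++++++++++.........................
312 .................####################################+++++++++++++++++++++++++++++++++++++++++++++++++...............................
316 .................######################################+++++++++++++++++++++++++++++++++++++++++.....................................
320 .................#######################################++++++++++++++++++++++++++++++...............................................
block changed px 0
tub changed px 0
tile changed px 0
rib changed px 36
handle 249.0735294117647 251.33823529411765 68.0
handle 248.9718309859155 251.29577464788733 71.0
```

The ring lies flat at the dish's centre and the pick's pixels match the start. I'll check the rib's 36 changed pixels, then hand in.

```bash
python3 - <<'E'
from h import *
for f in("top0","t15"):
    im=cv2.imread(f"pics/{f}.png");h=cv2.cvtColor(im,cv2.COLOR_BGR2HSV)
    m=cv2.inRange(h,(5,110,60),(22,255,255))[276:320,350:388];M=cv2.moments(m,True);print(M["m00"],350+M["m10"]/M["m00"],276+M["m01"]/M["m00"])
print(finish_job(),ctrl.sense()["time_s"])
E
```

```text
684.0 367.4356725146199 296.87134502923976
359.0 371.016713091922 289.7827298050139
the job is handed in; nothing more can be done
the job is handed in; nothing more can be done
```

The snap ring is off the hub and lying flat in the blue dish, the pick is back in its block hole, and the job is handed in (about 38 of the 72 s). `finish_job` gives no verdict, so the result isn't confirmed.

**What I did**
- **Pick:** I turned it 170° so its toe faced the tail, then touched it down on the wheel head at about 5 N.
- **Ring removal:** The first pass missed, with the toe just beyond the tail's tip. On the second pass the toe was under the tail and lifted it until the ring sprang off.
- **Ring placement:** Two grasps failed: one across the whole ring, one on the wire. A third pinch on the wire, with the fingertips on the wheel head, held.

**Last checks**
- **Ring:** It is about 1 mm from the dish centre in the wrist image.
- **Pick and other things:** The top view shows no changed pixels at the block, tub or tile, and the pick handle is within 0.1 pixel of its start.

**Not confirmed**
- **Lift criterion:** I worked the tail height out as about 96 mm from the toe height, with the picture showing the tail riding on the toe. The lift force was only 1–2 N, close to sensor noise and below the 6–12 N expected.
- **Rib check disagreed:** Its visible area in the last top view was about half (359 of 684 pixels), and its centroid had shifted about 8 pixels. I think the arm or its shadow was covering it, as nothing was moved near it, but I handed in without a clear view.
- **Fingertip force:** The fingertips pressed the wheel head with up to 24 N during the ring grasps, under the 40 N limit.

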